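# Clear the tray, then tip out the peg tote

### The job

Clear the blue tray by standing every marker and pen that lies in it upright in the steel pen pot, then tip the orange tote over the stop bar of its stand so that all its wooden pegs slide down the chute into the tray. Finally bring the empty tote back over the bar and leave it standing upright on the platform behind the bar, without knocking the glass jar.

Things in the scene. Friction and masses are not known exactly. Their poses are not given: they have to be found in the camera images.
- tip_stand: fixed plywood tipping stand on the desk. Origin on the desk under the middle of its stop bar; x along the bar, y away from the tray, z up. Platform top 140 mm above the desk, from y = -15 to +170 mm, 250 mm wide in x. Two dark keeper blocks, 26 mm high, at x = -106 and +106, y = 32 to 46 mm, keep the tote's ears behind the bar
- stop_bar (a point): middle of the stop bar's axis: a round steel rod 12 mm thick that lies on the platform along the stand's x, at its y = 0, 146 mm above the desk; the front edge of the tote's base starts within 8 mm of it
- chute_end (a point): middle of the lower edge of the aluminium chute, which slopes at 40 degrees from the top of the bar down towards the stand's -y, 220 mm wide with side lips about 20 mm high; this edge is 97 mm in front of the bar, 72 mm above the desk, over the edge of the tray
- tote: loose orange open-topped plastic box, 0.24 to 0.38 kg, on the platform behind the stop bar, pegs in it. Origin at the centre of its underside; x along the bar, y away from it, z to the open top. Outside 170 mm in x, 75 mm in y, 114 mm high; walls 5 mm, floor 6 mm. In front (-y) its base juts out 16 mm as a 6 mm thick flange, 196 mm wide, whose ends are the ears
- tote_back (a point): point on the outside of the tote's back wall (its +y side), middle in x, 85 mm above its underside. Pushed here towards -y the tote turns about the front edge of its flange; past about 60 degrees it falls on and comes to lie on the chute, turned about 130 degrees, mouth down-slope, the flange hooked behind the bar. No poses of the tote are read while both fingers press on it
- grab_bar (a point): middle of a round steel bar, 12 mm thick, 150 mm long in x, low behind the tote's back wall: 46 mm from the wall (40 mm clear), 22 mm above its underside, held at its ends. With the tote tipped it stands on top: shut fingers put down behind it, between bar and wall, can draw the tote back over (2 to 3 N); past about 55 degrees it falls back upright by itself
- tray: blue plastic tray that stays put, 310 mm in x, 400 mm in y, 56 mm high, on the desk with one long side (+x) under the end of the chute. Origin at the centre of its underside, z up. Inner floor about 250 by 320 mm, 8 mm above the origin at its long sides and dipping gently to 3 mm along its middle line (the y axis); the walls flare outwards
- pot: loose round heavy pen pot of plain steel, 80 mm across, 110 mm high, open mouth 74 mm wide, inner floor 5 mm above its underside, 0.65 kg. Origin at the centre of its underside, z up
- marker_a_mid (a point): blue and white marker, 135 mm long, 17 mm wide, 16 mm high as it lies, lying on the floor of the tray. Point at its centre, half-way up; its y axis runs along it. May be absent
- marker_b_mid (a point): blue and white marker, 135 mm long, 17 mm wide, 16 mm high as it lies, lying on the floor of the tray. Point at its centre, half-way up; its y axis runs along it. May be absent
- pen_a_mid (a point): white ball pen, 145 mm long, 11 mm wide, 9 mm high as it lies, lying on the floor of the tray. Point at its centre, half-way up; its y axis runs along it. May be absent
- pen_b_mid (a point): white ball pen, 145 mm long, 11 mm wide, 9 mm high as it lies, lying on the floor of the tray. Point at its centre, half-way up; its y axis runs along it. May be absent
- peg_a_mid (a point): wooden bag peg, 72 x 15 x 12 mm, lying in the tote. Point at its centre; y along it, z up as it lies flat. May be absent
- peg_b_mid (a point): wooden bag peg, 72 x 15 x 12 mm, lying in the tote. Point at its centre; y along it, z up as it lies flat. May be absent
- peg_c_mid (a point): wooden bag peg, 72 x 15 x 12 mm, lying in the tote. Point at its centre; y along it, z up as it lies flat. May be absent
- peg_d_mid (a point): wooden bag peg, 72 x 15 x 12 mm, lying in the tote. Point at its centre; y along it, z up as it lies flat. May be absent
- peg_e_mid (a point): wooden bag peg, 72 x 15 x 12 mm, lying in the tote. Point at its centre; y along it, z up as it lies flat. May be absent
- ref_jar_mid (a point): glass jar with a grey lid, 68 mm across, 100 mm high, standing beyond the pen pot on the right; point at its centre. Not part of the job

How it is judged:
By the outcome, as a careful person would: the job done as asked, in the order asked, and still so for the second after the job is handed in, with the robot touching nothing.
Of marker_a, marker_b, pen_a, pen_b only 3 to 4 are there at a start; the rules pass over those that are not, and their reading is None.
Of peg_a, peg_b, peg_c, peg_d, peg_e only 3 to 5 are there at a start; the rules pass over those that are not, and their reading is None.
At some moment in a run one of pot may be knocked a few centimetres aside while the robot is not near it.
Once in a run the grip may slacken for a moment while it holds something.
It also fails if it takes over 208 s, if anything falls off the work surface, if the arm or the gripper's body presses on something with over 40 N, if the wrist force passes 120 N, or if a joint passes its speed limit or range.

### The arm

A 6-joint arm with a two-finger parallel gripper is mounted at the origin on a cart in front of the work surface, level with it; the furniture and walls round the work are solid. World frame = base frame: x ahead of the robot, y to its left, z up, the work surface at z = 0. Lengths are in m, angles in rad, forces in N, time in s.
With the tool pointing down it reaches from about 0.25 to 0.725 m from the base axis. Payload 9.7 kg.
Tool frame: the origin (TCP) lies on the centre line of the jaws, within the pads' length; the fingertips stand 11 mm ahead of it and the grasp point (between the pads) lies 8 mm behind it; z points along the fingers, y is the direction in which the jaws open and shut (so a half turn about z gives the same grasp; the last joint's range is limited). The gripper opens to 85 mm and grips with 20 to 120 N. Pads are 22 mm wide; open, the fingers measure 114 mm over their backs; the gripper's body (76 mm by 85 mm) begins 54 mm behind the grasp point. The pads swing forward as they close: fully open they stand 13 mm farther back than shut.
Start: joints at [-1.203, 0.087, 0.176, 1.66, 0, 1.571], TCP at [0.198, -0.513, 0.242] pointing down, gripper open.
Joint ranges: [-3.13, 3.13], [-0.85, 1.81], [-1.15, 1.24], [-2.2, 2.28], [-1.44, 1.52], [-3.14, 3.14]. Speed limits (rad/s): [2.22, 2.22, 2.57, 3.14, 3.14, 3.14].

### API

Orientations are given as a unit quaternion [x, y, z, w].
In Python, from plant import ctrl, optics gives the robot as it stands.
- The arm moves only by the tool drive_tool, never from a script. Its argument "motion" is a list of rows, each a list of 7 numbers: the closure in counts, from 0 (fully open) to 255 (shut), then the shift along the tool's x, y, z in m, then the turn, a rotation vector about the tool's x, y, z in degrees. A call has 1 to 10 rows; each row is the pose to reach, as a shift and turn from the pose commanded when the call began, along the tool's axes at that moment; what a row does not reach only later rows make up. A row lasts 1/8 s, in which the tool goes at most 62.5 mm and 10.7 degrees, less where a joint would pass 70% of its speed; a pose out of reach is approached as far as the arm can. A call with a gripper value outside its range is refused whole. The fingers move at their own pace and stop on an object; "squeeze" is the grip in N (left out, the last holds). Time passes only in rows, so rows that repeat a pose let the fingers close. It gives the time, the measured TCP pose, the force and the opening at its end, in the units of the state.
- ctrl.get_state(): the state, without advancing time (a new reading comes with each control period).
- optics.camera(name): name is "side" or "top"; returns a dict with "pixels" (384x512x3 uint8, red, green, blue), "fx", "fy", "cx", "cy" (pixels), "world_from_camera" (4x4, takes a point from camera to world coordinates). Camera axes: x right, y up, looking along -z (the intrinsics and any distortion apply to the point x, -y, -z); pixel columns grow to the right and rows downward; lengths in m; the calibration is good to about 2 mm. A picture is of the moment at which its call begins. There is no depth.
- ctrl.job_done(): hands the job in, once; it reports no verdict.
Trained networks look in the newest picture that a camera, given by its name, has taken for a name from the list of things; names that differ only in an ending like _2 or _b are one class to them, and where a whole thing is asked for, a point or a joint stands for the part that bears it (a point fixed in the world has none). Each returns a list of dicts, best first, with "p" (0 to 1); they miss things now and then, are a little off and sometimes report something else, mostly with a low value. They report only what shows in the picture. A call takes as long as a camera call.
- optics.search_frame(camera, name): "at" ([column, row] in pixels, amid what is visible of it).
- optics.trace(camera, name): "pixels" (384x512 bool, what is visible of it) and "at" ([column, row] in pixels, amid what is visible of it).
The state is a dict: "time": time; "joint_pos": joint angles; "dq": joint speeds; "effort": joint torques, N m; "tool_pos": TCP position; "eef_rot": TCP orientation; "contact_force": force on the tool from outside, world axes, zero at the start; "torque": the same for the moment, N m; "opening": finger opening in m.
Only numpy, scipy, OpenCV 4.12 (cv2) and the standard library are available. Lean on these libraries where they do the work, as an engineer would, in place of code of your own. Each camera call takes 0.05 s, during which the arm holds its last target.

## Working session

There is one attempt and no reset: what is moved stays moved. The work goes in short steps, Python scripts to look and compute and a tool call to move; the robot and the scene stay as the last step left them, time stands still between calls to the robot, and variables do not carry over. Pictures are saved under pics/ and viewed, and the job is handed in when it is done.

Besides the shell and the picture viewer there is one more tool, called after ">>>" as a command line: name --pt "numbers of a row" for each row, then --argument value for the rest. drive_tool: Moves the arm, as the interface text tells. Its arguments: {"type":"object","properties":{"motion":{"type":"array","items":{"type":"array","items":{"type":"number"}}},"squeeze":{"type":"number"}},"required":["motion"]}

```bash
ls -la; mkdir -p pics; python3 - <<'E'
from plant import ctrl, optics
import cv2
print(ctrl.get_state())
for n in ("side","top"):
    c=optics.camera(n)
    cv2.imwrite(f"pics/{n}0.png",cv2.resize(c["pixels"][:,:,::-1],(768,576),interpolation=cv2.INTER_CUBIC))
    print(n,{k:v for k,v in c.items() if k!="pixels"})
E
```

```text
total 12
drwxr-xr-x  3 agent agent 4096 Dec  7 16:04 .
drwxr-xr-x 23 root  root  4096 Dec  7 16:04 ..
drwxr-xr-x  2 agent agent 4096 Dec  7 16:04 pics
{'time': 0.0, 'joint_pos': array([-1.20299722e+00,  8.74716585e-02,  1.75141265e-01,  1.65978467e+00,
        1.28411638e-05,  1.57078354e+00]), 'dq': array([ 0.0005637 ,  0.00147298,  0.00113147, -0.00103106,  0.00167936,
       -0.00020143]), 'effort': array([ 1.61519069e-04, -5.20383990e+01,  4.64807618e+01,  1.61581003e-02,
        6.52656195e-05,  4.57762170e-06]), 'tool_pos': array([ 0.19768904, -0.51302406,  0.24158034]), 'eef_rot': array([ 9.83136696e-01,  1.82870999e-01, -1.14258364e-04, -6.49422823e-04]), 'contact_force': array([-0.22129272, -0.46492048, -0.20783279]), 'torque': array([ 0.00403206, -0.00667025, -0.00409804]), 'opening': 0.08534780943111675}
side {'fx': 430.4609228341014, 'fy': 430.4609228341014, 'cx': 256.8752915802837, 'cy': 193.38751480144745, 'world_from_camera': array([[ 0.99779846, -0.02250681,  0.06238326,  0.64833306],
       [ 0.06503397,  0.51634723, -0.85390639, -1.32628027],
       [-0.01299271,  0.85608351,  0.51667418,  0.90490352],
       [ 0.        ,  0.        ,  0.        ,  1.        ]])}
top {'fx': 407.0708535620812, 'fy': 407.0708535620812, 'cx': 247.84162531996952, 'cy': 192.39225946542686, 'world_from_camera': array([[-0.01477811,  0.98721174, -0.15872803,  0.34403788],
       [-0.99988845, -0.01424639,  0.0044873 , -0.08752162],
       [ 0.00216861,  0.15877664,  0.98731215,  1.38484581],
       [ 0.        ,  0.        ,  0.        ,  1.        ]])}
```

View pics/side0.png

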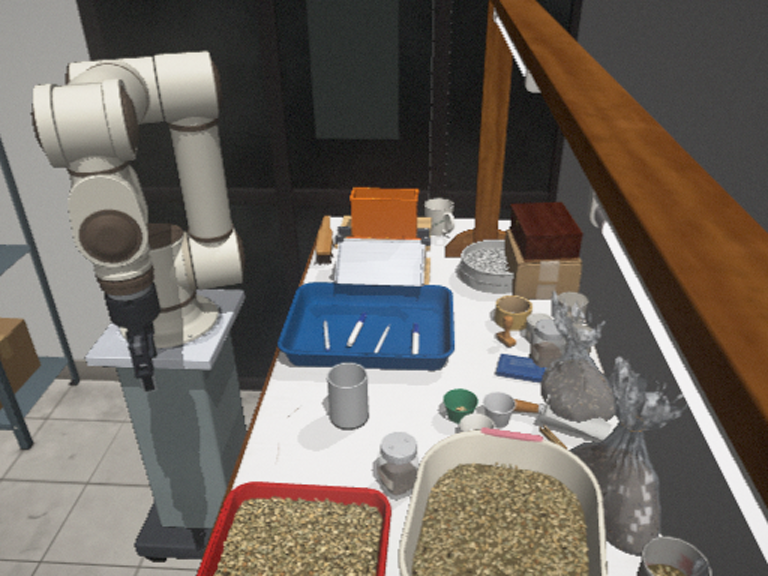

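View pics/top0.png

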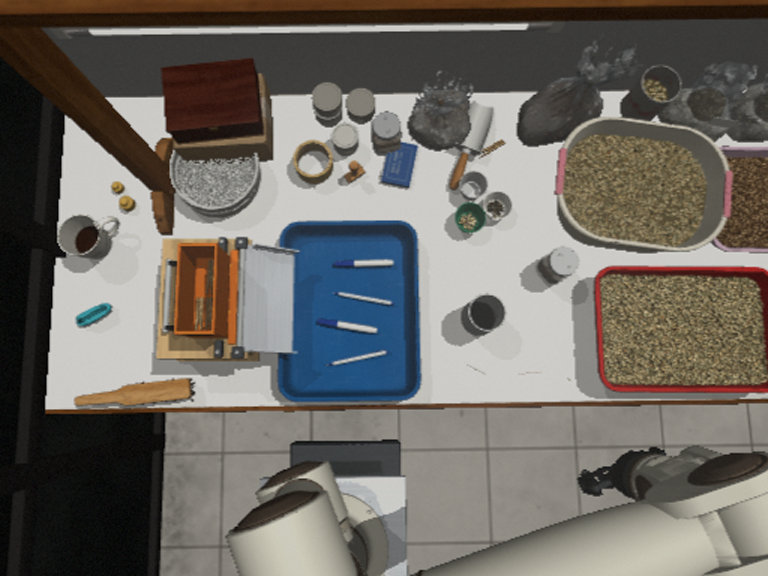

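The side view shows the tote (about 384,213), tray (370,325), pot (348,395) and jar (398,462). The top view shows two markers and two pens in the tray (362,264; 362,298; 347,326; 358,357), the pot at (485,315) and the jar at (562,265).

```bash
cat > h.py <<'E'
import numpy as np, cv2
from plant import ctrl, optics
from scipy.spatial.transform import Rotation as R
from scipy.optimize import least_squares
def ray(c,uv):
    T=c["world_from_camera"]; d=np.array([(uv[0]-c["cx"])/c["fx"],-(uv[1]-c["cy"])/c["fy"],-1.0])
    return T[:3,3],T[:3,:3]@d
def atz(c,uv,z):
    o,d=ray(c,uv); return o+d*(z-o[2])/d[2]
def proj(c,P):
    T=c["world_from_camera"]; p=(np.asarray(P)-T[:3,3])@T[:3,:3]
    return np.stack([c["cx"]+c["fx"]*p[...,0]/-p[...,2], c["cy"]-c["fy"]*p[...,1]/-p[...,2]],-1)
def tri(c1,u1,c2,u2):
    o1,d1=ray(c1,u1);o2,d2=ray(c2,u2)
    d1=d1/np.linalg.norm(d1);d2=d2/np.linalg.norm(d2)
    A=np.stack([d1,-d2],1); t=np.linalg.lstsq(A,o2-o1,rcond=None)[0]
    p,q=o1+d1*t[0],o2+d2*t[1]; return (p+q)/2,np.linalg.norm(p-q)
def save(c,name,crop=None,s=1.5):
    im=c["pixels"][:,:,::-1]
    if crop: x0,y0,x1,y1=crop; im=im[y0:y1,x0:x1]
    cv2.imwrite(f"pics/{name}.png",cv2.resize(im,None,fx=s,fy=s,interpolation=cv2.INTER_CUBIC))
def axis(c,mask,z):
    ys,xs=np.nonzero(mask); P=np.array([atz(c,(x,y),z)[:2] for x,y in zip(xs,ys)])
    m=P.mean(0); w,v=np.linalg.eigh(np.cov((P-m).T)); a=v[:,1]
    t=(P-m)@a; s=(P-m)@v[:,0]
    mid=m+a*(t.max()+t.min())/2
    return mid,np.degrees(np.arctan2(a[1],a[0])),t.max()-t.min(),s.max()-s.min()
E
python3 - <<'E'
from h import *
np.set_printoptions(precision=4,suppress=True)
c=optics.camera("top"); 
print("pos")
for n,z in (("marker_a_mid",.016),("pen_a_mid",.012)):
    for r in optics.trace("top",n):
        m=r["pixels"]
        print(n,r["p"],r["at"],m.sum(),axis(c,m,z))
for n in ("pot","ref_jar_mid","tote","tray","tip_stand","stop_bar","grab_bar","tote_back","chute_end","peg_a_mid"):
    for r in optics.trace("top",n): 
        ys,xs=np.nonzero(r["pixels"]); print("top",n,r["p"],r["at"],(xs.min(),xs.max(),ys.min(),ys.max()) if len(xs) else 0)
s=optics.camera("side")
for n in ("pot","ref_jar_mid","tote","tray","tip_stand","grab_bar","marker_a_mid","pen_a_mid"):
    for r in optics.trace("side",n): 
        ys,xs=np.nonzero(r["pixels"]); print("side",n,r["p"],r["at"],(xs.min(),xs.max(),ys.min(),ys.max()) if len(xs) else 0)
save(c,"topcrop",(90,130,380,290),2.7)
E
```

```text
pos
marker_a_mid 0.58 [243.2, 174.4] 149 (array([ 0.6241, -0.0729]), np.float64(90.64205177146128), np.float64(0.13386048705871106), np.float64(0.014335472054907733))
marker_a_mid 0.39 [241.7, 195.3] 63 (array([ 0.5429, -0.0768]), np.float64(79.03232962493232), np.float64(0.11129045404437626), np.float64(0.00717568250933143))
top pot 0.61 [322.5, 206.8] (np.int64(306), np.int64(337), np.int64(195), np.int64(223))
top ref_jar_mid 0.88 [372.1, 179.2] (np.int64(356), np.int64(385), np.int64(165), np.int64(189))
top tote 0.81 [131.5, 189.4] (np.int64(107), np.int64(159), np.int64(161), np.int64(228))
top tray 0.65 [230.9, 206.8] (np.int64(185), np.int64(279), np.int64(146), np.int64(268))
top tip_stand 0.61 [165.5, 204.8] (np.int64(104), np.int64(195), np.int64(158), np.int64(240))
top stop_bar 0.94 [164.7, 204.0] (np.int64(104), np.int64(198), np.int64(157), np.int64(240))
top grab_bar 0.6 [133.2, 192.2] (np.int64(108), np.int64(158), np.int64(162), np.int64(229))
top tote_back 0.73 [135.4, 192.6] (np.int64(109), np.int64(158), np.int64(162), np.int64(229))
top tote_back 0.23 [371.1, 17
[... 595 characters left out ...]
 np.int64(209), np.int64(229))
side tray 0.56 [245.2, 217.1] (np.int64(185), np.int64(302), np.int64(188), np.int64(246))
side tip_stand 0.89 [253.4, 172.0] (np.int64(223), np.int64(285), np.int64(144), np.int64(190))
side tip_stand 0.7 [257.1, 138.5] (np.int64(233), np.int64(277), np.int64(125), np.int64(159))
side grab_bar 0.59 [256.1, 144.3] (np.int64(232), np.int64(278), np.int64(125), np.int64(160))
side marker_a_mid 0.6 [279.4, 228.3] (np.int64(274), np.int64(278), np.int64(217), np.int64(235))
side marker_a_mid 0.38 [251.3, 173.6] (np.int64(223), np.int64(286), np.int64(144), np.int64(190))
side pen_a_mid 0.45 [251.4, 229.7] (np.int64(250), np.int64(257), np.int64(220), np.int64(233))
```

```bash
sleep 1
```

```text
(no output)
```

View pics/topcrop.png

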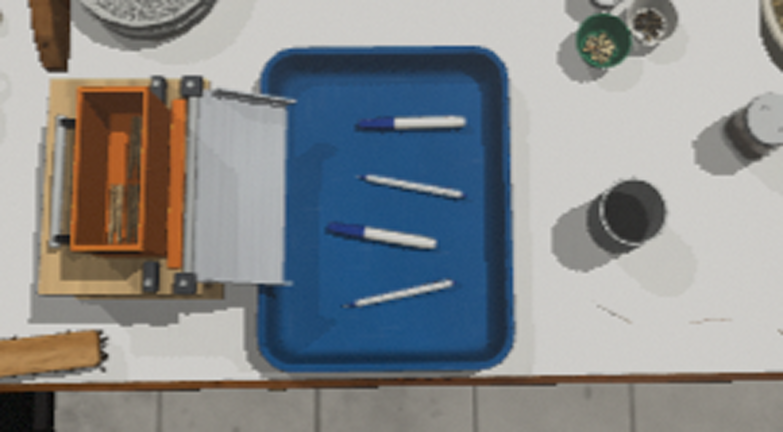

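The crop shows the layout clearly. I'll measure the pens by colour and fit models to the pot, jar, tote and stand.

```bash
cat >> h.py <<'E'
def hullmask(c,P,shape=(384,512)):
    m=np.zeros(shape,np.uint8); u=proj(c,P)
    cv2.fillConvexPoly(m,cv2.convexHull(np.round(u*16).astype(np.int32)),1,cv2.LINE_8,4); return m>0
def cyl(x,y,r,h):
    a=np.linspace(0,2*np.pi,48,endpoint=False); C=np.stack([x+r*np.cos(a),y+r*np.sin(a)],1)
    return np.vstack([np.c_[C,np.zeros(48)],np.c_[C,np.full(48,h)]])
def fitcyl(c,mask,r,h,x0):
    from scipy.optimize import minimize
    ys,xs=np.nonzero(mask); 
    def cost(p):
        m=hullmask(c,cyl(p[0],p[1],r,h)); return 1-(m&mask).sum()/(m|mask).sum()
    b=minimize(cost,x0,method="Nelder-Mead",options=dict(initial_simplex=[x0,[x0[0]+.015,x0[1]],[x0[0],x0[1]+.015]],xatol=2e-4,fatol=1e-4))
    return b.x,1-b.fun
def getcyl(cams,name,r,h):
    out=[]
    for n,c in cams.items():
        for q in optics.trace(n,name)[:1]:
            m=q["pixels"]
            ys,xs=np.nonzero(m)
            x0=list(atz(c,(xs.mean(),ys.mean()),h/2)[:2])
            out.append((n,round(q["p"],2),*fitcyl(c,m,r,h,x0)))
    return out
def pens(c,z=.014,verbose=True):
    im=c["pixels"].astype(int); hsv=cv2.cvtColor(c["pixels"],cv2.COLOR_RGB2HSV)
    sel=((hsv[...,1]<110)&(hsv[...,2]>90))|((hsv[...,0]>112)&(hsv[...,0]<135)&(hsv[...,1]>80))
    roi=np.zeros(sel.shape,bool); roi[155:260,198:270]=1
    m=(sel&roi).astype(np.uint8)
    m=cv2.morphologyEx(m,cv2.MORPH_CLOSE,np.ones((3,3)))
    n,l,st,ce=cv2.connectedComponentsWithStats(m)
    res=[]
    for i in range(1,n):
        if st[i,4]<35: continue
        res.append((st[i].tolist(),*axis(c,l==i,z)))
    return res,m
E
python3 - <<'E'
from h import *
np.set_printoptions(precision=4,suppress=True)
c={n:optics.camera(n) for n in("top","side")}
print(getcyl(c,"pot",.04,.11)); print(getcyl(c,"ref_jar_mid",.034,.1))
r,m=pens(c["top"])
for q in r: print(q)
cv2.imwrite("pics/penmask.png",cv2.resize(m*255,(768,576))[200:420,250:450])
hsv=cv2.cvtColor(c["top"]["pixels"],cv2.COLOR_RGB2HSV)
for u,v in ((225,176),(250,176),(225,218),(222,225),(230,210),(250,220),(235,197),(228,195),(195,200),(210,190)): print(u,v,hsv[v,u])
E
```

```text
[('top', 0.61, array([ 0.4962, -0.332 ]), np.float64(0.9617021276595744)), ('side', 0.64, array([ 0.4952, -0.3331]), np.float64(0.9093242087254063))]
[('top', 0.97, array([ 0.6062, -0.5021]), np.float64(0.890625)), ('side', 0.91, array([ 0.6021, -0.5052]), np.float64(0.8788142981691369))]
([224, 173, 39, 5, 155], array([ 0.6256, -0.078 ]), np.float64(91.10201949750929), np.float64(0.13065443646950486), np.float64(0.01481021291369446))
([225, 195, 37, 8, 105], array([ 0.544, -0.077]), np.float64(78.88990450236629), np.float64(0.12485535519028806), np.float64(0.009966269259670988))
([213, 213, 39, 9, 154], array([ 0.4821, -0.0391]), np.float64(79.75258632879185), np.float64(0.13120813207039705), np.float64(0.01506210352143448))
([221, 233, 37, 11, 119], array([ 0.4095, -0.0621]), np.float64(101.4172867950559), np.float64(0.12343196093727933), np.float64(0.01103034552273822))
225 176 [113 163 114]
250 176 [ 30  10 160]
225 218 [104  70  77]
222 225 [105 190 130]
230 210 [105 191 127]
250 220 [101  15 181]
235 197 [ 45   3 184]
228 195 [101  31 179]
195 200 [106  58 150]
210 190 [105 177 128]
```

```bash
sleep 1
```

```text
(no output)
```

View pics/penmask.png

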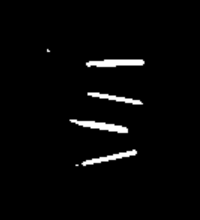

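Four pens are found, with the caps and tips on the +y side. The pot is at (0.496, -0.333), and both cameras agree to within about 1 mm. Next I'll write a target helper and start on the first marker.

```bash
cat >> h.py <<'E'
def Rdown(phi):  # tool z down, tool x at heading phi (rad)
    x=np.array([np.cos(phi),np.sin(phi),0]); z=np.array([0,0,-1.]); return np.stack([x,np.cross(z,x),z],1)
def Rpot(az,pitch): # tool z outward along az, pitch deg up from straight down; tool x = inward/down
    p=np.radians(pitch); r=np.array([np.cos(az),np.sin(az),0]); u=np.array([0,0,1.])
    z=np.sin(p)*r-np.cos(p)*u; x=-np.cos(p)*r-np.sin(p)*u
    return np.stack([x,np.cross(z,x),z],1)
def rel(p0,R0,p,Rt,tag=""):
    d=R0.T@(np.asarray(p)-p0); rv=np.degrees(R.from_matrix(R0.T@Rt).as_rotvec())
    print(tag,"shift",np.round(d,4).tolist(),"turn",np.round(rv,1).tolist())
def cur():
    s=ctrl.get_state(); return np.array(s["tool_pos"]),R.from_quat(s["eef_rot"]).as_matrix(),s
E
python3 - <<'E'
from h import *
p,R0,s=cur()
phi=np.radians(91.1)
g=[.6264,-.118]
rel(p,R0,[*g,.16],Rdown(phi),"above")
Rt=Rdown(phi)
rel(np.array([*g,.16]),Rt,[*g,.021],Rt,"down")
E
```

```text
above shift [0.5421, -0.2146, 0.0823] turn [-0.0, -0.0, -70.0]
down shift [0.0, 0.0, 0.139] turn [0.0, 0.0, 0.0]
```

>>> drive_tool --pt "110 0.542 -0.215 0.04 0 0 -70" --pt "110 0.542 -0.215 0.04 0 0 -70" --pt "110 0.542 -0.215 0.04 0 0 -70" --pt "110 0.542 -0.215 0.04 0 0 -70" --pt "110 0.542 -0.215 0.04 0 0 -70" --pt "110 0.542 -0.215 0.04 0 0 -70" --pt "110 0.542 -0.215 0.04 0 0 -70" --pt "110 0.542 -0.215 0.04 0 0 -70" --pt "110 0.542 -0.215 0.04 0 0 -70" --pt "110 0.542 -0.215 0.082 0 0 -70" --squeeze 40

```text
time: 2.75
tool_pos: [0.6297, -0.1152, 0.162]
eef_rot: [0.699, 0.715, 0.002, 0.002]
contact_force: [-0.4, -1.0, -0.7]
opening: 0.0481
```

>>> drive_tool --pt "110 0 0 0 0 0 0" --pt "110 0 0 0 0 0 0" --pt "110 0 0 0 0 0 0"

```text
time: 3.12
tool_pos: [0.6262, -0.1188, 0.1624]
eef_rot: [0.701, 0.713, 0.001, 0.001]
contact_force: [0.0, -0.1, 1.1]
opening: 0.0485
```

```bash
python3 - <<'E'
from h import *
c=optics.camera("top"); save(c,"m1top",(170,130,330,290),4)
s=optics.camera("side"); save(s,"m1side",(170,150,330,290),4)
print(ctrl.get_state()["joint_pos"])
p,R0,_=cur(); print(p,R0)
rel(p,R0,[.6264,-.118,.021],Rdown(np.radians(91.1)))
E
```

```text
[-1.87247388e-01  2.81266508e-01  2.43899447e-01  1.53111806e+00
 -2.99263150e-05  1.36609730e+00]
[ 0.62621914 -0.11865616  0.16198643] [[-1.74501486e-02  9.99845169e-01  2.26523462e-03]
 [ 9.99847610e-01  1.74512325e-02 -4.59645745e-04]
 [-4.99105714e-04  2.25686854e-03 -9.99997329e-01]]
 shift [0.0007, -0.0001, 0.141] turn [0.1, 0.0, -0.1]
```

```bash
sleep 1
```

```text
(no output)
```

View pics/m1top.png

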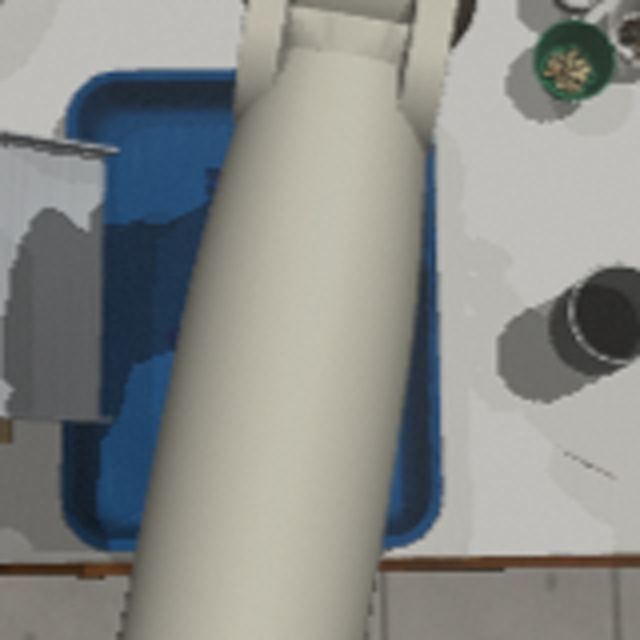

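View pics/m1side.png

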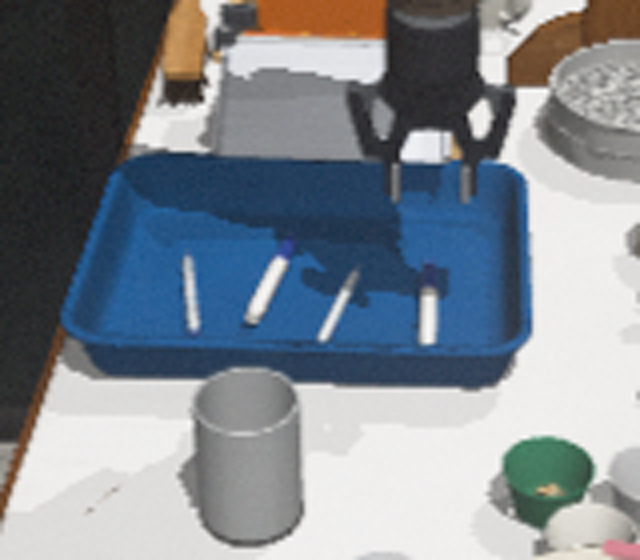

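The side view shows the jaws straddling marker 1 at about (430,190) in the crop. The top view is hidden by the arm. Descending.

>>> drive_tool --pt "110 0.001 0 0.06 0 0 0" --pt "110 0.001 0 0.12 0 0 0" --pt "110 0.001 0 0.132 0 0 0" --pt "110 0.001 0 0.141 0 0 0" --pt "110 0.001 0 0.141 0 0 0" --pt "110 0.001 0 0.141 0 0 0"

```text
time: 3.98
tool_pos: [0.6274, -0.117, 0.0215]
eef_rot: [0.7, 0.714, 0.001, 0.001]
contact_force: [-0.1, -0.0, -0.2]
opening: 0.0483
```

>>> drive_tool --pt "255 0 0 0 0 0 0" --pt "255 0 0 0 0 0 0" --pt "255 0 0 0 0 0 0" --pt "255 0 0 0 0 0 0" --pt "255 0 0 0 0 0 0" --pt "255 0 0 0 0 0 0"

```text
time: 4.72
tool_pos: [0.6265, -0.1168, 0.02]
eef_rot: [0.7, 0.714, 0.0, 0.0]
contact_force: [0.2, -0.3, 5.6]
opening: 0.0123
```

>>> drive_tool --pt "255 0 0 -0.03 0 0 0" --pt "255 0 0 -0.09 0 0 0" --pt "255 0 0 -0.15 0 0 0" --pt "255 0 0 -0.21 0 0 0" --pt "255 0 0 -0.23 0 0 0" --pt "255 0 0 -0.23 0 0 0"

```text
time: 5.48
tool_pos: [0.6268, -0.1168, 0.2507]
eef_rot: [0.7, 0.714, 0.001, 0.001]
contact_force: [1.0, -0.2, -1.0]
opening: 0.0119
```

```bash
python3 - <<'E'
from h import *
s=optics.camera("side"); save(s,"m1lift",(190,80,330,290),2.8)
c={n:optics.camera(n) for n in("top","side")}
print(getcyl(c,"pot",.04,.11))
p,R0,st=cur(); print(p,st["opening"])
E
```

```text
[('top', 0.97, array([ 0.49549946, -0.33113299]), np.float64(0.9442815249266863)), ('side', 0.84, array([ 0.49727799, -0.33360096]), np.float64(0.9549702633814783))]
[ 0.62572178 -0.11661422  0.24736982] 0.011843661070431605
```

```bash
sleep 1
```

```text
(no output)
```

View pics/m1lift.png

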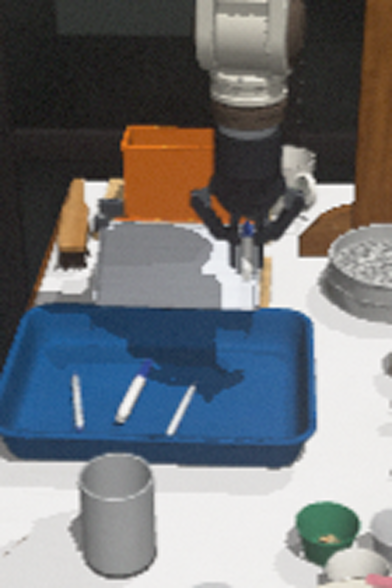

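```bash
cat >> h.py <<'E'
def potplan(pot,out=.015,lat=0.,zg=.155,pitch=72,zhi=.29,pz=.0055):
    p,R0,s=cur(); az=np.arctan2(pot[1],pot[0])
    r=np.array([np.cos(az),np.sin(az),0]); t=np.array([-r[1],r[0],0]); C=np.array([pot[0],pot[1],0])
    A=Rpot(az,0); pa=C+r*(out-.03)+np.array([0,0,zhi])
    B=Rpot(az,pitch); G=C+r*out+t*lat
    pb=G+np.array([0,0,zhi])-B[:,2]*pz; pc=G+np.array([0,0,zg])-B[:,2]*pz
    rel(p,R0,pa,A,"A"); rel(pa,A,pb,B,"B"); rel(pb,B,pc,B,"C down")
    return pb,B,pc
def goto(p,Rt,tag=""):
    a,b,_=cur(); rel(a,b,p,Rt,tag)
E
python3 - <<'E'
from h import *
potplan([.4963,-.333])
E
```

```text
A shift [-0.2053, -0.1459, -0.0423] turn [-0.1, -0.1, -55.1]
B shift [-0.0248, 0.0, -0.0017] turn [-0.0, -72.0, 0.0]
C down shift [0.1284, -0.0, 0.0417] turn [0.0, 0.0, 0.0]
```

>>> drive_tool --pt "255 -0.205 -0.146 -0.042 0 0 -55" --pt "255 -0.205 -0.146 -0.042 0 0 -55" --pt "255 -0.205 -0.146 -0.042 0 0 -55" --pt "255 -0.205 -0.146 -0.042 0 0 -55" --pt "255 -0.205 -0.146 -0.042 0 0 -55" --pt "255 -0.205 -0.146 -0.042 0 0 -55" --pt "255 -0.205 -0.146 -0.042 0 0 -55" --pt "255 -0.205 -0.146 -0.042 0 0 -55"

```text
time: 6.72
tool_pos: [0.4841, -0.3241, 0.2907]
eef_rot: [0.292, 0.956, 0.0, -0.0]
contact_force: [0.1, 0.5, -0.4]
opening: 0.0118
```

>>> drive_tool --pt "255 -0.025 0 -0.002 0 -72 0" --pt "255 -0.025 0 -0.002 0 -72 0" --pt "255 -0.025 0 -0.002 0 -72 0" --pt "255 -0.025 0 -0.002 0 -72 0" --pt "255 -0.025 0 -0.002 0 -72 0" --pt "255 -0.025 0 -0.002 0 -72 0" --pt "255 -0.025 0 -0.002 0 -72 0" --pt "255 -0.025 0 -0.002 0 -72 0" --pt "255 -0.025 0 -0.002 0 -72 0" --pt "255 -0.025 0 -0.002 0 -72 0"

```text
time: 7.98
tool_pos: [0.5055, -0.3387, 0.2964]
eef_rot: [0.236, 0.773, -0.172, 0.563]
contact_force: [-0.0, -0.7, 0.6]
opening: 0.0121
```

```bash
python3 - <<'E'
from h import *
s=optics.camera("side"); save(s,"m1pot",(150,80,330,300),2.7)
c=optics.camera("top"); save(c,"m1pott",(250,130,410,290),3.5)
p,R0,st=cur(); print(p,st["opening"],st["joint_pos"]); print(R0)
pot=np.array([.4963,-.333]);az=np.arctan2(pot[1],pot[0])
r=np.array([np.cos(az),np.sin(az),0]); B=Rpot(az,72)
goto(np.array([*pot,.155])+r*.015-B[:,2]*.0055,B)
E
```

```text
[ 0.50538516 -0.33868003  0.29527298] 0.011750229485341128 [-0.58919667 -0.82716304 -0.93531025  0.20538567 -0.00268296  0.00100898]
[[-2.55854535e-01  5.58071595e-01  7.89363384e-01]
 [ 1.72224936e-01  8.29792792e-01 -5.30831889e-01]
 [-9.51250245e-01  1.32312833e-04 -3.08420093e-01]]
 shift [0.1321, -0.0004, 0.0418] turn [-0.1, 0.0, -0.0]
```

```bash
sleep 1
```

```text
(no output)
```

View pics/m1pot.png

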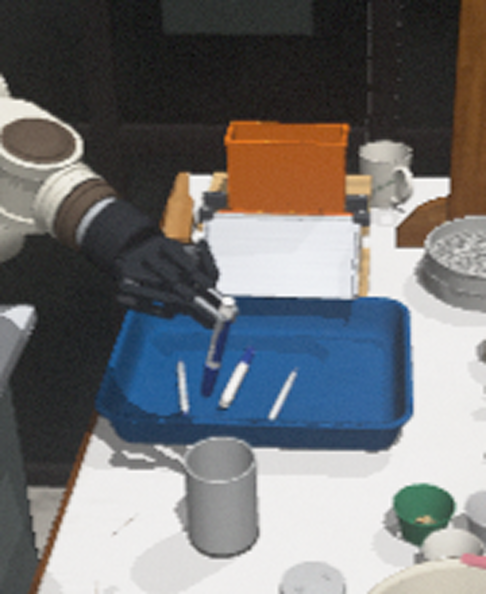

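View pics/m1pott.png

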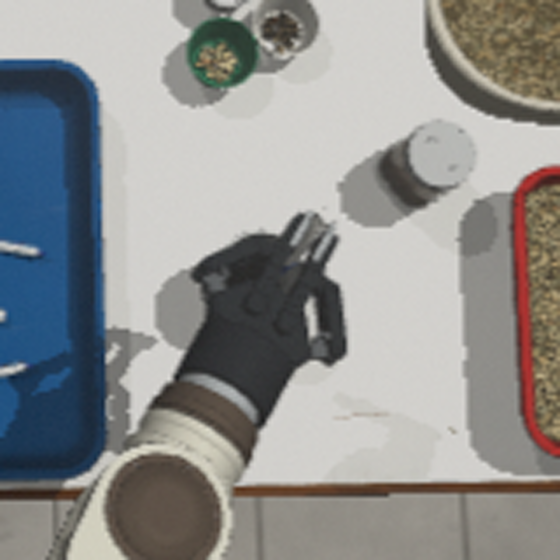

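The marker is held cap down and leaning outward over the pot. Descending.

>>> drive_tool --pt "255 0.04 0 0.013 0 0 0" --pt "255 0.08 0 0.0255 0 0 0" --pt "255 0.11 0 0.035 0 0 0" --pt "255 0.132 0 0.042 0 0 0" --pt "255 0.132 0 0.042 0 0 0" --pt "255 0.132 0 0.042 0 0 0"

```text
time: 8.82
tool_pos: [0.5077, -0.3404, 0.1583]
eef_rot: [0.236, 0.775, -0.171, 0.561]
contact_force: [0.7, -0.2, -0.7]
opening: 0.0115
```

```bash
python3 - <<'E'
from h import *
s=optics.camera("side"); save(s,"m1in",(180,180,330,300),4)
p,R0,st=cur(); print(p,st["opening"],st["joint_pos"],st["contact_force"]); print(R0[:,2])
pot=np.array([.4963,-.333]);az=np.arctan2(pot[1],pot[0])
r=np.array([np.cos(az),np.sin(az),0]); B=Rpot(az,72)
goto(np.array([*pot,.155])+r*.015-B[:,2]*.0055,B)
E
```

```text
[ 0.50771696 -0.34032206  0.15858997] 0.012068839882547438 [-5.89295558e-01 -6.94304322e-01 -1.14579445e+00 -1.34509999e-01
 -2.71565964e-03  9.24269479e-04] [0.45468326 0.39290371 0.05667656]
[ 0.78840407 -0.53034304 -0.31169741]
 shift [0.003, -0.0003, -0.003] turn [-0.1, -0.2, -0.0]
```

```bash
sleep 1
```

```text
(no output)
```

View pics/m1in.png

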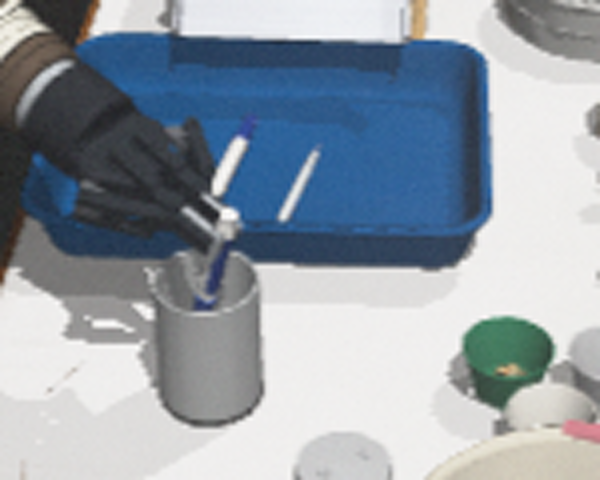

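The marker is inside the pot mouth and everything is clear. Joint 3 is near its limit, so I'll use less pitch next time. Releasing and backing off.

>>> drive_tool --pt "150 0 0 0 0 0 0" --pt "130 0 0 0 0 0 0" --pt "130 0 0 0 0 0 0" --pt "130 0 0 0 0 0 0" --pt "130 0 0 -0.04 0 0 0" --pt "130 -0.03 0 -0.09 0 0 0" --pt "130 -0.06 0 -0.13 0 0 0" --pt "130 -0.06 0 -0.13 0 0 0"

```text
time: 9.88
tool_pos: [0.4916, -0.3291, 0.1968]
eef_rot: [0.235, 0.769, -0.174, 0.569]
contact_force: [0.2, -0.0, 0.0]
opening: 0.0415
```

```bash
python3 - <<'E'
from h import *
s=optics.camera("side"); save(s,"m1out",(180,180,330,300),4)
c=optics.camera("top"); save(c,"m1outt",(190,130,380,290),3.5)
p,R0,st=cur(); print(p,st["opening"],st["joint_pos"],st["contact_force"])
print(pens(c)[0])
c={"top":c,"side":s}
print(getcyl(c,"pot",.04,.11))
E
```

```text
[ 0.49145755 -0.32901254  0.19626135] 0.04208839041517315 [-0.588037   -0.8465512  -1.14799972 -0.0041813  -0.0040987   0.00120907] [-0.15490871  0.20721707  0.3920715 ]
[([225, 195, 37, 8, 107], array([ 0.5440847, -0.0769774]), np.float64(79.08941498199849), np.float64(0.12484829409354688), np.float64(0.010740540906069102)), ([212, 213, 40, 9, 161], array([ 0.48221842, -0.03773212]), np.float64(79.78863639967221), np.float64(0.1339417295418613), np.float64(0.015673667418907616)), ([221, 233, 37, 11, 118], array([ 0.40956223, -0.06206009]), np.float64(101.52525670178801), np.float64(0.12343262909091907), np.float64(0.010948193989418036))]
[('top', 0.87, array([ 0.49849438, -0.3347822 ]), np.float64(0.3894582723279649)), ('side', 0.67, array([ 0.4955581 , -0.32941731]), np.float64(0.8504273504273504))]
```

```bash
sleep 1
```

```text
(no output)
```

View pics/m1out.png

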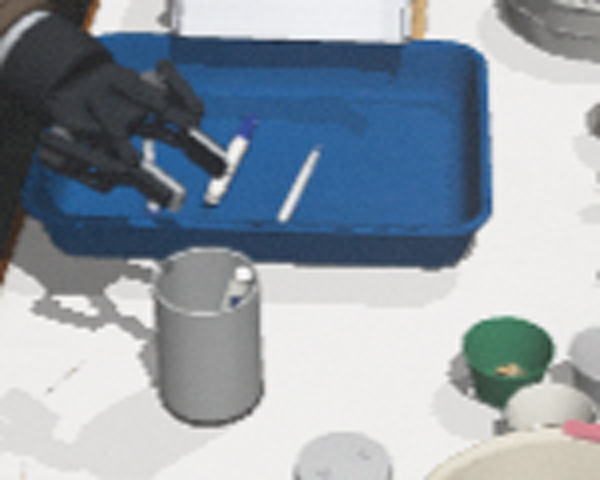

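View pics/m1outt.png

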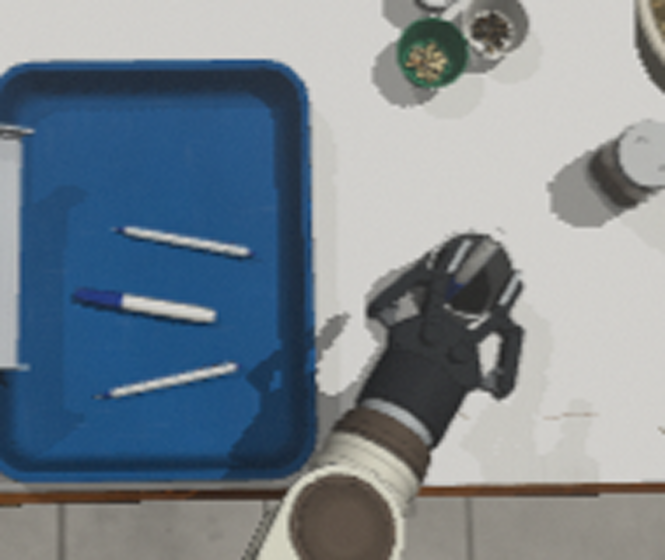

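The marker stands in the pot leaning to the far side, with its white end at (240,275) in the side crop. Next is the pen at (0.544, -0.077).

```bash
cat >> h.py <<'E'
def nextpick(g,phi_deg,z=.018,ret=(.46,-.30,.30)):
    p,R0,s=cur(); az=np.arctan2(p[1],p[0]); A=Rpot(az,0); ret=np.array(ret)
    rel(p,R0,ret,A,"1 unpitch"); Rt=Rdown(np.radians(phi_deg))
    rel(ret,A,[*g,.12],Rt,"2 above"); print("3 down",.12-z)
E
python3 - <<'E'
from h import *
nextpick([.5377,-.1094],79)
E
```

```text
1 unpitch shift [-0.0869, 0.0065, -0.0709] turn [-0.1, 72.9, -0.1]
2 above shift [0.0415, 0.2016, 0.18] turn [0.0, 0.0, 67.2]
3 down 0.102
```

>>> drive_tool --pt "130 -0.04 0 -0.03 0 10 0" --pt "130 -0.087 0.006 -0.071 0 73 0" --pt "130 -0.087 0.006 -0.071 0 73 0" --pt "130 -0.087 0.006 -0.071 0 73 0" --pt "130 -0.087 0.006 -0.071 0 73 0" --pt "130 -0.087 0.006 -0.071 0 73 0" --pt "130 -0.087 0.006 -0.071 0 73 0" --pt "130 -0.087 0.006 -0.071 0 73 0" --pt "130 -0.087 0.006 -0.071 0 73 0"

```text
time: 11.2
tool_pos: [0.4611, -0.3014, 0.2976]
eef_rot: [0.292, 0.956, 0.001, -0.003]
contact_force: [-0.3, 0.1, 0.3]
opening: 0.0414
```

>>> drive_tool --pt "130 0.042 0.202 0.1 0 0 67" --pt "130 0.042 0.202 0.1 0 0 67" --pt "130 0.042 0.202 0.1 0 0 67" --pt "130 0.042 0.202 0.18 0 0 67" --pt "130 0.042 0.202 0.18 0 0 67" --pt "130 0.042 0.202 0.18 0 0 67" --pt "130 0.042 0.202 0.18 0 0 67" --pt "130 0.042 0.202 0.18 0 0 67" --pt "130 0.042 0.202 0.18 0 0 67"

```text
time: 12.32
tool_pos: [0.5374, -0.1093, 0.1213]
eef_rot: [0.771, 0.637, 0.001, 0.001]
contact_force: [0.0, 0.8, 0.5]
opening: 0.042
```

```bash
python3 - <<'E'
from h import *
goto([.5377,-.1094,.018],Rdown(np.radians(79)))
s=optics.camera("side"); save(s,"p1a",(180,150,330,290),4)
print(ctrl.get_state()["joint_pos"])
E
```

```text
shift [-0.0, 0.0001, 0.1033] turn [0.1, -0.0, 0.2]
[-2.00787014e-01  6.98679159e-02 -7.59199932e-02  1.42362566e+00
  1.68507642e-04  1.55955663e+00]
```

```bash
sleep 1
```

```text
(no output)
```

View pics/p1a.png

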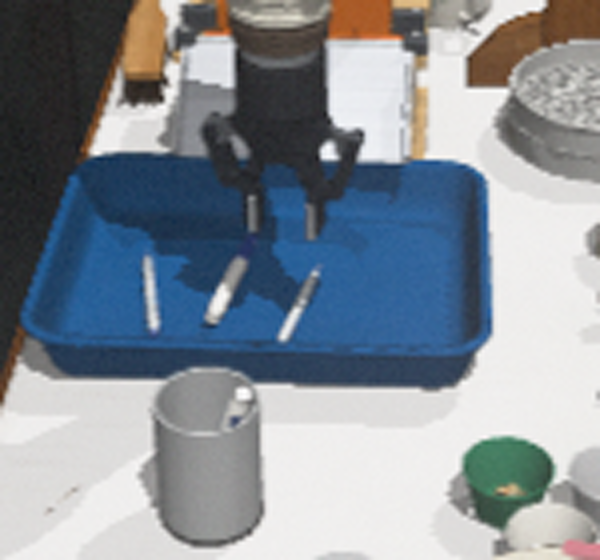

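>>> drive_tool --pt "130 0 0 0.06 0 0 0" --pt "130 0 0 0.09 0 0 0" --pt "130 0 0 0.1 0 0 0" --pt "130 0 0 0.103 0 0 0" --pt "130 0 0 0.103 0 0 0"

```text
time: 13.0
tool_pos: [0.5383, -0.1095, 0.0189]
eef_rot: [0.771, 0.637, 0.001, 0.001]
contact_force: [0.9, 0.1, -0.0]
opening: 0.0418
```

>>> drive_tool --pt "255 0 0 0 0 0 0" --pt "255 0 0 0 0 0 0" --pt "255 0 0 0 0 0 0" --pt "255 0 0 0 0 0 0" --pt "255 0 0 0 0 0 0"

```text
time: 13.62
tool_pos: [0.538, -0.1094, 0.0184]
eef_rot: [0.771, 0.637, 0.0, 0.0]
contact_force: [-0.3, 0.0, 6.0]
opening: 0.0087
```

>>> drive_tool --pt "255 0 0 -0.03 0 0 0" --pt "255 0 0 -0.09 0 0 0" --pt "255 0 0 -0.15 0 0 0" --pt "255 0 0 -0.21 0 0 0" --pt "255 0 0 -0.24 0 0 0" --pt "255 0 0 -0.24 0 0 0"

```text
time: 14.38
tool_pos: [0.5384, -0.1095, 0.2601]
eef_rot: [0.771, 0.637, 0.001, 0.001]
contact_force: [-0.5, 0.5, 0.1]
opening: 0.0088
```

```bash
python3 - <<'E'
from h import *
c={n:optics.camera(n) for n in("top","side")}
print(getcyl(c,"pot",.04,.11))
print(ctrl.get_state()["opening"])
save(c["side"],"p1l",(180,100,330,290),3)
potplan([.4963,-.333],out=.018,zg=.158,pitch=66,zhi=.28,pz=.007)
E
```

```text
[('top', 0.62, array([ 0.49712845, -0.3352634 ]), np.float64(0.7613469985358712)), ('side', 0.85, array([ 0.49545138, -0.3293369 ]), np.float64(0.8581196581196581))]
0.008684800014589983
A shift [-0.2228, -0.0088, -0.0241] turn [-0.1, -0.1, -67.1]
B shift [-0.0236, 0.0, -0.0028] turn [-0.0, -66.0, -0.0]
C down shift [0.1115, 0.0, 0.0496] turn [0.0, 0.0, 0.0]
```

```bash
sleep 1
```

```text
(no output)
```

View pics/p1l.png

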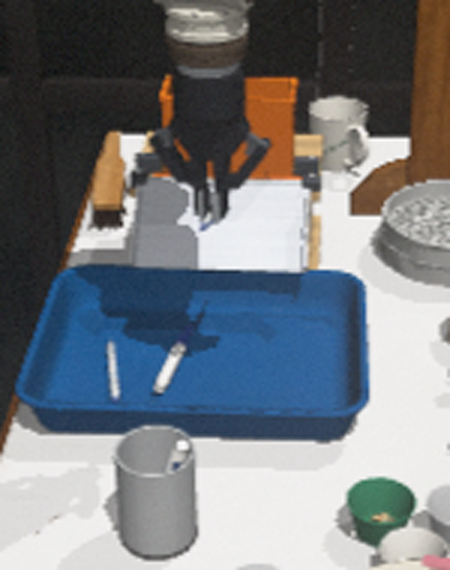

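```bash
python3 - <<'E'
from h import *
potplan([.4963,-.333],out=.022,lat=-.012,zg=.158,pitch=66,zhi=.28,pz=.007)
E
```

```text
A shift [-0.2243, -0.0051, -0.0241] turn [-0.1, -0.1, -67.1]
B shift [-0.0236, -0.012, -0.0028] turn [-0.0, -66.0, -0.0]
C down shift [0.1115, 0.0, 0.0496] turn [0.0, 0.0, 0.0]
```

>>> drive_tool --pt "255 -0.224 -0.005 -0.024 0 0 -67" --pt "255 -0.224 -0.005 -0.024 0 0 -67" --pt "255 -0.224 -0.005 -0.024 0 0 -67" --pt "255 -0.224 -0.005 -0.024 0 0 -67" --pt "255 -0.224 -0.005 -0.024 0 0 -67" --pt "255 -0.224 -0.005 -0.024 0 0 -67" --pt "255 -0.224 -0.005 -0.024 0 0 -67" --pt "255 -0.224 -0.005 -0.024 0 0 -67" --pt "255 -0.224 -0.005 -0.024 0 0 -67"

```text
time: 15.7
tool_pos: [0.4901, -0.3282, 0.2808]
eef_rot: [0.293, 0.956, 0.0, -0.001]
contact_force: [-0.8, 0.3, 0.0]
opening: 0.0089
```

>>> drive_tool --pt "255 -0.024 -0.012 -0.003 0 -66 0" --pt "255 -0.024 -0.012 -0.003 0 -66 0" --pt "255 -0.024 -0.012 -0.003 0 -66 0" --pt "255 -0.024 -0.012 -0.003 0 -66 0" --pt "255 -0.024 -0.012 -0.003 0 -66 0" --pt "255 -0.024 -0.012 -0.003 0 -66 0" --pt "255 -0.024 -0.012 -0.003 0 -66 0" --pt "255 -0.024 -0.012 -0.003 0 -66 0" --pt "255 -0.024 -0.012 -0.003 0 -66 0"

```text
time: 16.82
tool_pos: [0.5038, -0.3519, 0.2863]
eef_rot: [0.245, 0.802, -0.159, 0.521]
contact_force: [-0.3, 0.9, 0.2]
opening: 0.009
```

```bash
cat >> h.py <<'E'
def potdown(pot,out,lat,zg,pitch,pz=.007):
    az=np.arctan2(pot[1],pot[0]); r=np.array([np.cos(az),np.sin(az),0]); t=np.array([-r[1],r[0],0]); B=Rpot(az,pitch)
    goto(np.array([*pot,zg])+r*out+t*lat-B[:,2]*pz,B,"down")
E
python3 - <<'E'
from h import *
s=optics.camera("side"); save(s,"p1b",(180,150,330,300),4)
c=optics.camera("top"); save(c,"p1bt",(250,150,390,270),4)
p,R0,st=cur(); print(p,st["opening"],st["joint_pos"])
potdown([.4963,-.333],.022,-.012,.158,66)
E
```

```text
[ 0.50387227 -0.35196319  0.28606691] 0.008780481353944453 [-0.6217221  -0.75350803 -0.84268558  0.32960744  0.02690338 -0.0117226 ]
down shift [0.1149, -0.0005, 0.0498] turn [-0.1, 0.0, -0.0]
```

```bash
sleep 1
```

```text
(no output)
```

View pics/p1b.png

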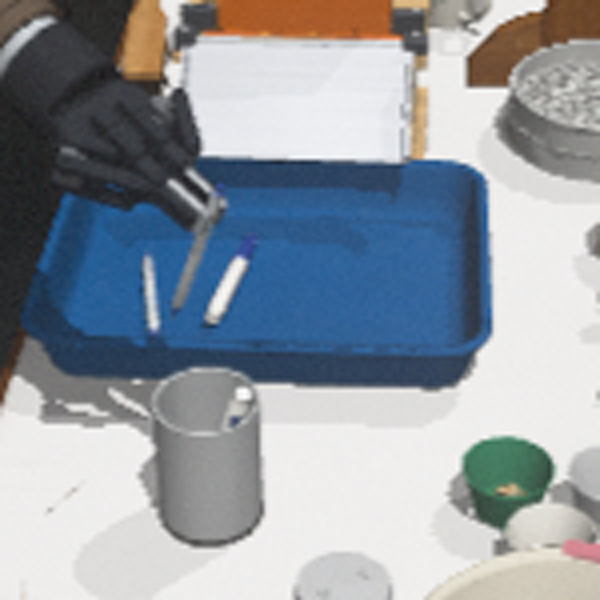

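View pics/p1bt.png

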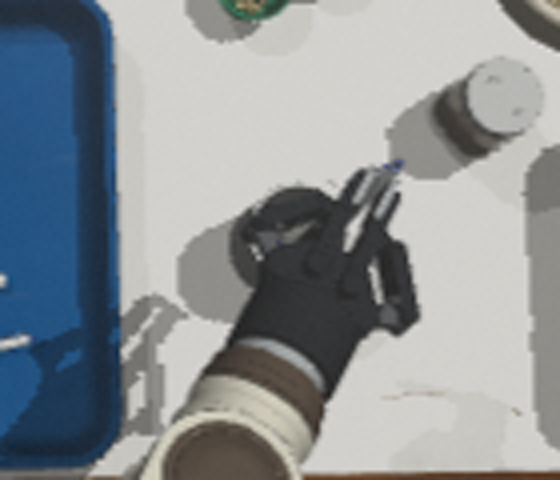

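>>> drive_tool --pt "255 0.04 -0.001 0.017 0 0 0" --pt "255 0.08 -0.001 0.035 0 0 0" --pt "255 0.1 -0.001 0.044 0 0 0" --pt "255 0.109 -0.001 0.047 0 0 0" --pt "255 0.109 -0.001 0.047 0 0 0"

```text
time: 17.55
tool_pos: [0.5019, -0.3519, 0.1661]
eef_rot: [0.245, 0.802, -0.159, 0.521]
contact_force: [0.1, -0.1, -0.4]
opening: 0.0086
```

```bash
python3 - <<'E'
from h import *
s=optics.camera("side"); save(s,"p1c",(180,180,330,300),4)
p,R0,st=cur(); print(p,st["opening"],st["joint_pos"],st["contact_force"])
E
```

```text
[ 0.50208339 -0.35200896  0.1672376 ] 0.008762774684422398 [-0.62467398 -0.69184406 -1.04658022  0.06369997  0.02957161 -0.01317437] [ 0.66995191 -0.43875614  0.12431349]
```

```bash
sleep 1
```

```text
(no output)
```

View pics/p1c.png

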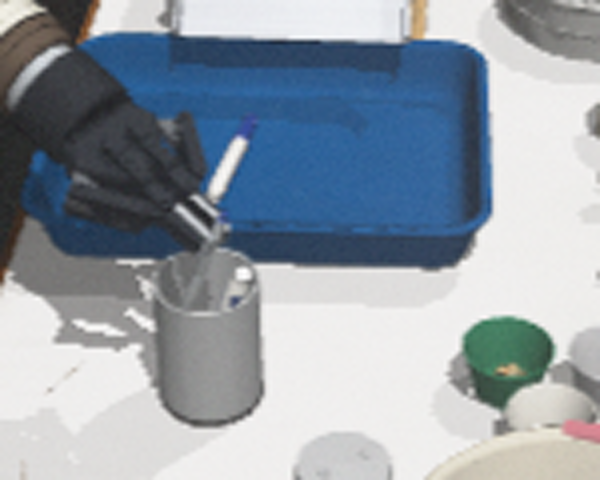

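>>> drive_tool --pt "180 0 0 0 0 0 0" --pt "165 0 0 0 0 0 0" --pt "165 0 0 0 0 0 0" --pt "165 0 0 -0.02 0 0 0" --pt "165 0 0 -0.06 0 0 0" --pt "165 -0.03 0 -0.09 0 0 0" --pt "165 -0.05 0 -0.1 0 20 0" --pt "165 -0.05 0 -0.1 0 20 0"

```text
time: 18.6
tool_pos: [0.4414, -0.3111, 0.2553]
eef_rot: [0.268, 0.88, -0.115, 0.375]
contact_force: [1.6, -0.9, -0.1]
opening: 0.0301
```

```bash
python3 - <<'E'
from h import *
s=optics.camera("side"); save(s,"p1d",(180,180,330,300),4)
c=optics.camera("top"); save(c,"p1dt",(190,150,380,270),4)
p,R0,st=cur(); print(p,st["opening"],st["joint_pos"],st["contact_force"])
print(pens(c)[0])
nextpick([.476,-.084],79.8)
E
```

```text
[ 0.44354438 -0.31260262  0.25785346] 0.02988150805722034 [-0.62627187 -0.7126302  -0.64817967  0.82885519  0.02444592 -0.02372417] [ 0.25141863 -0.39827596  0.36888133]
[([213, 213, 39, 9, 155], array([ 0.48210821, -0.03910851]), np.float64(79.49746571982068), np.float64(0.13123231681343392), np.float64(0.01574994108458655)), ([221, 233, 37, 11, 117], array([ 0.40960814, -0.06205095]), np.float64(101.54868451302633), np.float64(0.12343271619729612), np.float64(0.010888446273871555))]
1 unpitch shift [-0.035, 0.0196, -0.0244] turn [0.5, 46.2, 1.2]
2 above shift [0.1114, 0.1858, 0.18] turn [0.0, 0.0, 65.0]
3 down 0.102
```

```bash
sleep 1
```

```text
(no output)
```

View pics/p1d.png

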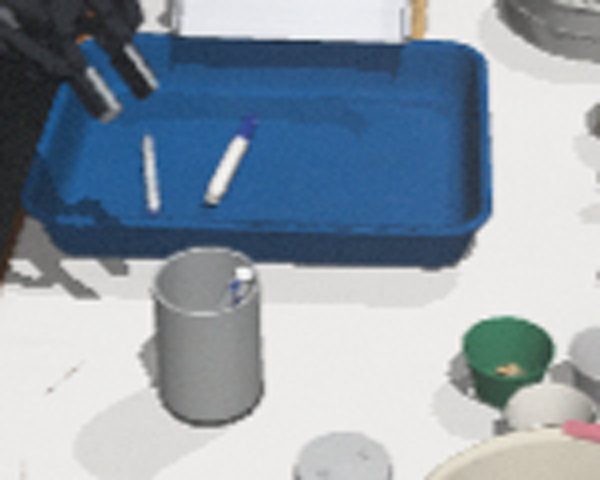

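View pics/p1dt.png

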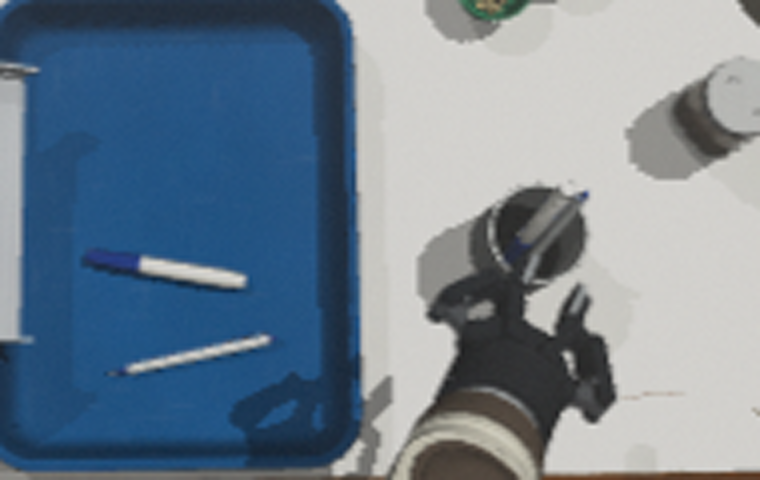

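Both pens lean outward together in the pot at about (550,215) in the top crop. Next is the second marker.

```bash
python3 - <<'E'
from h import *
nextpick([.4745,-.0805],79.6,z=.0195)
E
```

```text
1 unpitch shift [-0.035, 0.0196, -0.0244] turn [0.5, 46.2, 1.2]
2 above shift [0.1146, 0.1878, 0.18] turn [0.0, 0.0, 65.2]
3 down 0.10049999999999999
```

>>> drive_tool --pt "130 -0.035 0.02 -0.024 0.5 46 1" --pt "130 -0.035 0.02 -0.024 0.5 46 1" --pt "130 -0.035 0.02 -0.024 0.5 46 1" --pt "130 -0.035 0.02 -0.024 0.5 46 1" --pt "130 -0.035 0.02 -0.024 0.5 46 1" --pt "130 -0.035 0.02 -0.024 0.5 46 1" --pt "130 -0.035 0.02 -0.024 0.5 46 1"

```text
time: 19.58
tool_pos: [0.4597, -0.2994, 0.2937]
eef_rot: [0.301, 0.954, -0.001, 0.003]
contact_force: [-0.1, -0.5, -0.4]
opening: 0.0418
```

>>> drive_tool --pt "130 0.115 0.188 0.1 0 0 65" --pt "130 0.115 0.188 0.1 0 0 65" --pt "130 0.115 0.188 0.1 0 0 65" --pt "130 0.115 0.188 0.18 0 0 65" --pt "130 0.115 0.188 0.18 0 0 65" --pt "130 0.115 0.188 0.18 0 0 65" --pt "130 0.115 0.188 0.18 0 0 65" --pt "130 0.115 0.188 0.18 0 0 65" --pt "130 0.115 0.188 0.18 0 0 65"

```text
time: 20.7
tool_pos: [0.4736, -0.0799, 0.1141]
eef_rot: [0.766, 0.643, 0.001, 0.003]
contact_force: [-0.1, 0.0, 0.8]
opening: 0.042
```

```bash
python3 - <<'E'
from h import *
goto([.4745,-.0805,.0195],Rdown(np.radians(79.6)))
s=optics.camera("side"); save(s,"m2a",(180,150,330,290),4)
print(ctrl.get_state()["joint_pos"])
E
```

```text
shift [-0.0002, 0.0005, 0.0946] turn [0.3, 0.1, 0.4]
[-0.16585262 -0.09438653 -0.25227491  1.40828089 -0.00249047  1.57919813]
```

```bash
sleep 1
```

```text
(no output)
```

View pics/m2a.png

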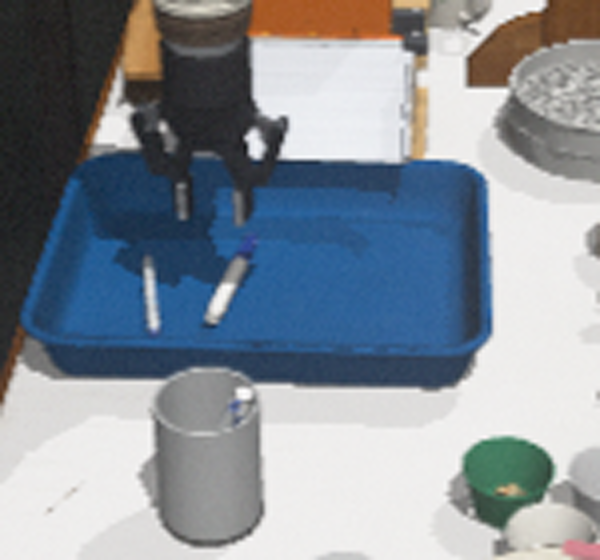

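>>> drive_tool --pt "130 0 0 0.055 0 0 0" --pt "130 0 0 0.083 0 0 0" --pt "130 0 0 0.092 0 0 0" --pt "130 0 0 0.095 0 0 0" --pt "130 0 0 0.095 0 0 0"

```text
time: 21.38
tool_pos: [0.4747, -0.0803, 0.0196]
eef_rot: [0.766, 0.643, 0.0, 0.002]
contact_force: [0.2, -0.1, -0.1]
opening: 0.042
```

>>> drive_tool --pt "255 0 0 0 0 0 0" --pt "255 0 0 0 0 0 0" --pt "255 0 0 0 0 0 0" --pt "255 0 0 0 0 0 0" --pt "255 0 0 0 0 0 0"

```text
time: 22.0
tool_pos: [0.4745, -0.0803, 0.0192]
eef_rot: [0.766, 0.643, 0.0, 0.002]
contact_force: [-0.6, 0.2, 5.1]
opening: 0.0117
```

>>> drive_tool --pt "255 0 0 -0.03 0 0 0" --pt "255 0 0 -0.09 0 0 0" --pt "255 0 0 -0.15 0 0 0" --pt "255 0 0 -0.21 0 0 0" --pt "255 0 0 -0.24 0 0 0" --pt "255 0 0 -0.24 0 0 0"

```text
time: 22.75
tool_pos: [0.4742, -0.0796, 0.2607]
eef_rot: [0.766, 0.643, 0.001, 0.003]
contact_force: [-0.3, -0.1, -0.7]
opening: 0.0114
```

```bash
python3 - <<'E'
from h import *
c={n:optics.camera(n) for n in("top","side")}
print(getcyl(c,"pot",.04,.11))
print(ctrl.get_state()["opening"])
save(c["side"],"m2l",(180,100,330,290),3)
save(c["top"],"m2lt",(250,150,390,270),4)
potplan([.4963,-.333],out=.020,lat=.013,zg=.165,pitch=66,zhi=.29,pz=.0065)
E
```

```text
[('top', 0.65, array([ 0.49378385, -0.33184785]), np.float64(0.6500732064421669)), ('side', 0.81, array([ 0.49675814, -0.3331222 ]), np.float64(0.886518771331058))]
0.01180125619943818
A shift [-0.2417, 0.0579, -0.0325] turn [-0.1, 0.1, -66.2]
B shift [-0.0241, 0.013, -0.0026] turn [-0.0, -66.0, -0.0]
C down shift [0.1142, 0.0, 0.0508] turn [0.0, 0.0, 0.0]
```

```bash
sleep 1
```

```text
(no output)
```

View pics/m2l.png

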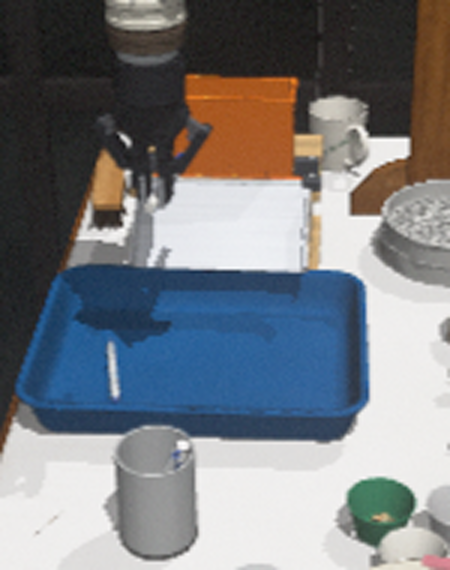

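View pics/m2lt.png

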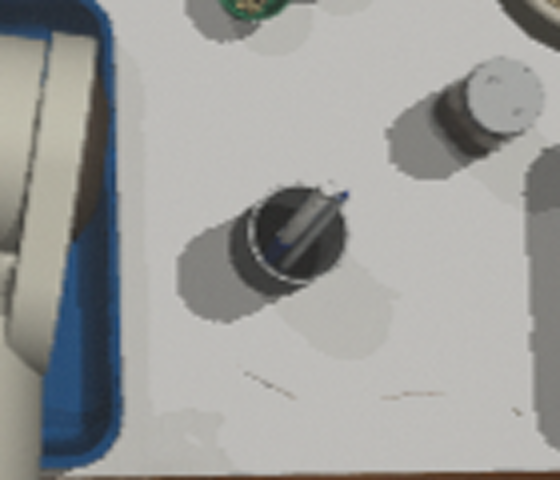

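The pot hasn't moved. The marker sits slightly to +lat and the pen slightly to -lat, so I'll put the second marker on the -lat side.

```bash
python3 - <<'E'
from h import *
potplan([.4963,-.333],out=.020,lat=-.019,zg=.168,pitch=70,zhi=.29,pz=.0065)
E
```

```text
A shift [-0.2417, 0.0579, -0.0325] turn [-0.1, 0.1, -66.2]
B shift [-0.0239, -0.019, -0.0022] turn [0.0, -70.0, 0.0]
C down shift [0.1146, 0.0, 0.0417] turn [0.0, 0.0, 0.0]
```

>>> drive_tool --pt "255 -0.242 0.058 -0.032 0 0 -66" --pt "255 -0.242 0.058 -0.032 0 0 -66" --pt "255 -0.242 0.058 -0.032 0 0 -66" --pt "255 -0.242 0.058 -0.032 0 0 -66" --pt "255 -0.242 0.058 -0.032 0 0 -66" --pt "255 -0.242 0.058 -0.032 0 0 -66" --pt "255 -0.242 0.058 -0.032 0 0 -66" --pt "255 -0.242 0.058 -0.032 0 0 -66" --pt "255 -0.242 0.058 -0.032 0 0 -66"

```text
time: 24.08
tool_pos: [0.4883, -0.3276, 0.2905]
eef_rot: [0.293, 0.956, -0.001, 0.001]
contact_force: [-0.4, 1.5, -1.0]
opening: 0.0119
```

>>> drive_tool --pt "255 -0.024 -0.019 -0.002 0 -70 0" --pt "255 -0.024 -0.019 -0.002 0 -70 0" --pt "255 -0.024 -0.019 -0.002 0 -70 0" --pt "255 -0.024 -0.019 -0.002 0 -70 0" --pt "255 -0.024 -0.019 -0.002 0 -70 0" --pt "255 -0.024 -0.019 -0.002 0 -70 0" --pt "255 -0.024 -0.019 -0.002 0 -70 0" --pt "255 -0.024 -0.019 -0.002 0 -70 0" --pt "255 -0.024 -0.019 -0.002 0 -70 0"

```text
time: 25.2
tool_pos: [0.4979, -0.3571, 0.295]
eef_rot: [0.239, 0.782, -0.169, 0.55]
contact_force: [0.2, -0.3, 0.2]
opening: 0.0114
```

```bash
python3 - <<'E'
from h import *
s=optics.camera("side"); save(s,"m2b",(180,150,330,300),4)
p,R0,st=cur(); print(p,st["opening"],st["joint_pos"])
potdown([.4963,-.333],.020,-.019,.168,70,.0065)
E
```

```text
[ 0.49810383 -0.35722601  0.29548061] 0.011685237343445846 [-0.64246708 -0.79621904 -0.89786725  0.24396337  0.04544561 -0.01729427]
down shift [0.1182, 0.0002, 0.0414] turn [-0.2, 0.2, -0.0]
```

```bash
sleep 1
```

```text
(no output)
```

View pics/m2b.png

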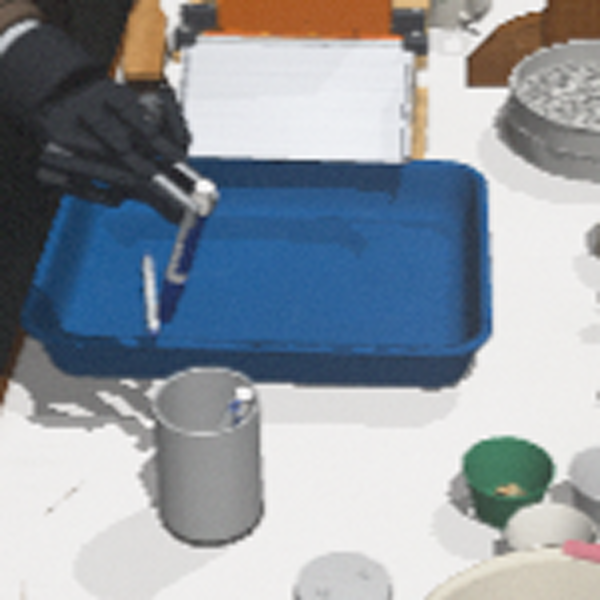

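>>> drive_tool --pt "255 0.04 0.003 0.018 0 0 0" --pt "255 0.08 0.003 0.032 0 0 0" --pt "255 0.1 0.003 0.04 0 0 0" --pt "255 0.116 0.003 0.045 0 0 0" --pt "255 0.116 0.003 0.045 0 0 0"

```text
time: 25.88
tool_pos: [0.502, -0.3565, 0.1679]
eef_rot: [0.239, 0.783, -0.168, 0.548]
contact_force: [-0.2, -0.0, -0.3]
opening: 0.012
```

```bash
python3 - <<'E'
from h import *
s=optics.camera("side"); save(s,"m2c",(180,180,330,300),4)
p,R0,st=cur(); print(p,st["opening"],st["joint_pos"],st["contact_force"])
E
```

```text
[ 0.50229999 -0.35667196  0.16959803] 0.011812433215945073 [-0.63420224 -0.69227882 -1.0981294  -0.05898128  0.03765549 -0.01471602] [-0.52850485 -0.09179573 -0.81048514]
```

```bash
sleep 1
```

```text
(no output)
```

View pics/m2c.png

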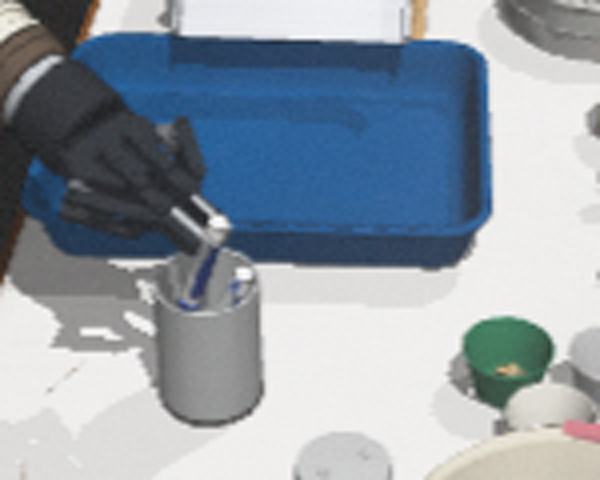

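The marker is inside the mouth with no contact. Releasing.

>>> drive_tool --pt "170 0 0 0 0 0 0" --pt "160 0 0 0 0 0 0" --pt "160 0 0 0 0 0 0" --pt "160 0 0 -0.02 0 0 0" --pt "160 0 0 -0.06 0 0 0" --pt "160 -0.03 0 -0.09 0 0 0" --pt "160 -0.05 0 -0.1 0 20 0" --pt "160 -0.05 0 -0.1 0 20 0"

```text
time: 26.92
tool_pos: [0.4501, -0.3222, 0.2409]
eef_rot: [0.257, 0.842, -0.139, 0.454]
contact_force: [2.3, -0.8, 1.3]
opening: 0.0315
```

```bash
python3 - <<'E'
from h import *
s=optics.camera("side"); save(s,"m2d",(180,180,330,300),4)
c=optics.camera("top"); save(c,"m2dt",(190,150,380,270),4)
p,R0,st=cur(); print(p,st["opening"],st["joint_pos"],st["contact_force"])
print(pens(c)[0])
# pen: visible mid (.4096,-.062), angle 101.5, grip .033 toward -y
a=np.array([np.cos(np.radians(101.5)),np.sin(np.radians(101.5))]); g=np.array([.4096,-.0621])-.033*a; print(g)
nextpick(g,101.5,z=.0175)
E
```

```text
[ 0.45068657 -0.32254593  0.24692862] 0.0321821996742373 [-0.64041572 -0.84743334 -0.84546887  0.57949004  0.03893538 -0.02631667] [ 0.3714679  -0.34246607  1.06178286]
[([221, 233, 37, 11, 117], array([ 0.40960814, -0.06205095]), np.float64(101.54868451302633), np.float64(0.12343271619729612), np.float64(0.010888446273871555))]
[ 0.41617914 -0.09443752]
1 unpitch shift [-0.0418, 0.0239, -0.0331] turn [0.7, 56.9, 1.5]
2 above shift [0.1553, 0.1417, 0.18] turn [0.0, 0.0, 42.9]
3 down 0.1025
```

```bash
sleep 1
```

```text
(no output)
```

View pics/m2d.png

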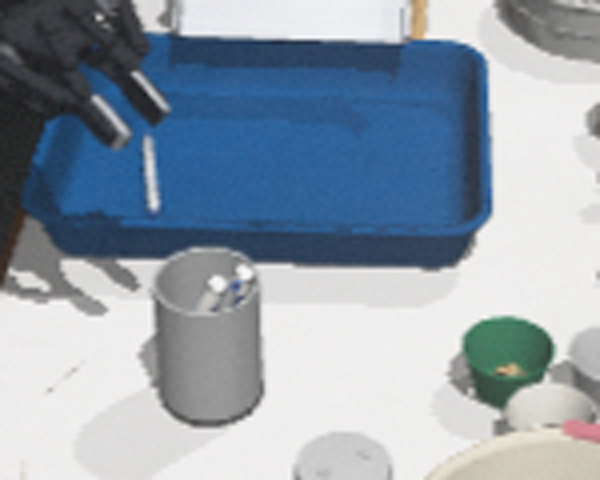

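View pics/m2dt.png

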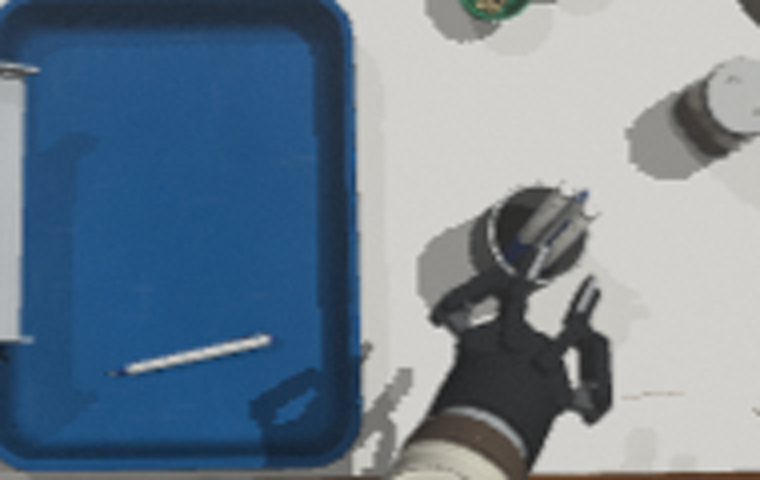

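All three lean outward side by side. Now the last pen.

>>> drive_tool --pt "140 -0.042 0.024 -0.033 0.7 57 1.5" --pt "140 -0.042 0.024 -0.033 0.7 57 1.5" --pt "140 -0.042 0.024 -0.033 0.7 57 1.5" --pt "140 -0.042 0.024 -0.033 0.7 57 1.5" --pt "140 -0.042 0.024 -0.033 0.7 57 1.5" --pt "140 -0.042 0.024 -0.033 0.7 57 1.5" --pt "140 -0.042 0.024 -0.033 0.7 57 1.5" --pt "140 -0.042 0.024 -0.033 0.7 57 1.5"

```text
time: 28.02
tool_pos: [0.4608, -0.3004, 0.2929]
eef_rot: [0.306, 0.952, 0.001, -0.0]
contact_force: [0.2, -0.6, 0.5]
opening: 0.0385
```

>>> drive_tool --pt "140 0.155 0.142 0.1 0 0 43" --pt "140 0.155 0.142 0.1 0 0 43" --pt "140 0.155 0.142 0.1 0 0 43" --pt "140 0.155 0.142 0.175 0 0 43" --pt "140 0.155 0.142 0.175 0 0 43" --pt "140 0.155 0.142 0.175 0 0 43" --pt "140 0.155 0.142 0.175 0 0 43" --pt "140 0.155 0.142 0.175 0 0 43"

```text
time: 29.02
tool_pos: [0.4175, -0.0947, 0.1209]
eef_rot: [0.634, 0.774, 0.001, -0.0]
contact_force: [-0.5, -0.2, -0.9]
opening: 0.0387
```

```bash
python3 - <<'E'
from h import *
goto([.4162,-.0944,.0175],Rdown(np.radians(101.5)))
s=optics.camera("side"); save(s,"p2a",(180,150,330,290),4)
print(ctrl.get_state()["joint_pos"])
E
```

```text
shift [0.0003, -0.0014, 0.1034] turn [0.1, -0.1, -0.1]
[-0.22451461 -0.21861902 -0.34826117  1.44127082  0.00241872  1.14780309]
```

```bash
sleep 1
```

```text
(no output)
```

View pics/p2a.png

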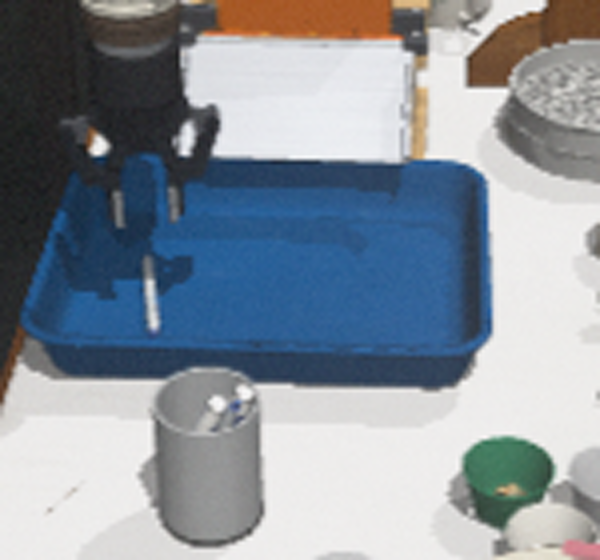

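>>> drive_tool --pt "140 0 -0.001 0.06 0 0 0" --pt "140 0 -0.001 0.09 0 0 0" --pt "140 0 -0.001 0.1 0 0 0" --pt "140 0 -0.001 0.103 0 0 0" --pt "140 0 -0.001 0.103 0 0 0"

```text
time: 29.7
tool_pos: [0.416, -0.094, 0.0171]
eef_rot: [0.633, 0.774, 0.001, -0.001]
contact_force: [-0.3, -1.1, -0.5]
opening: 0.0386
```

>>> drive_tool --pt "255 0 0 0 0 0 0" --pt "255 0 0 0 0 0 0" --pt "255 0 0 0 0 0 0" --pt "255 0 0 0 0 0 0" --pt "255 0 0 0 0 0 0"

```text
time: 30.32
tool_pos: [0.4156, -0.0939, 0.017]
eef_rot: [0.633, 0.774, 0.0, -0.001]
contact_force: [-3.5, 0.1, 6.6]
opening: 0.0084
```

>>> drive_tool --pt "255 0 0 -0.03 0 0 0" --pt "255 0 0 -0.09 0 0 0" --pt "255 0 0 -0.15 0 0 0" --pt "255 0 0 -0.21 0 0 0" --pt "255 0 0 -0.24 0 0 0" --pt "255 0 0 -0.24 0 0 0"

```text
time: 31.08
tool_pos: [0.4167, -0.0947, 0.2585]
eef_rot: [0.633, 0.774, 0.001, 0.0]
contact_force: [0.0, 0.4, -1.3]
opening: 0.009
```

```bash
python3 - <<'E'
from h import *
c={n:optics.camera(n) for n in("top","side")}
print(getcyl(c,"pot",.04,.11))
print(ctrl.get_state()["opening"])
save(c["side"],"p2l",(180,100,330,290),3)
save(c["top"],"p2lt",(250,150,390,270),4)
potplan([.4963,-.333],out=.017,lat=.016,zg=.168,pitch=70,zhi=.29,pz=.007)
E
```

```text
[('top', 0.61, array([ 0.49466584, -0.32972979]), np.float64(0.5773195876288659)), ('side', 0.87, array([ 0.49531267, -0.32874699]), np.float64(0.8113207547169812))]
0.00862255966585001
A shift [-0.2405, 0.0228, -0.0366] turn [-0.1, -0.3, -44.7]
B shift [-0.0234, 0.016, -0.0024] turn [0.0, -70.0, 0.0]
C down shift [0.1146, 0.0, 0.0417] turn [0.0, 0.0, 0.0]
```

```bash
sleep 1
```

```text
(no output)
```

View pics/p2l.png

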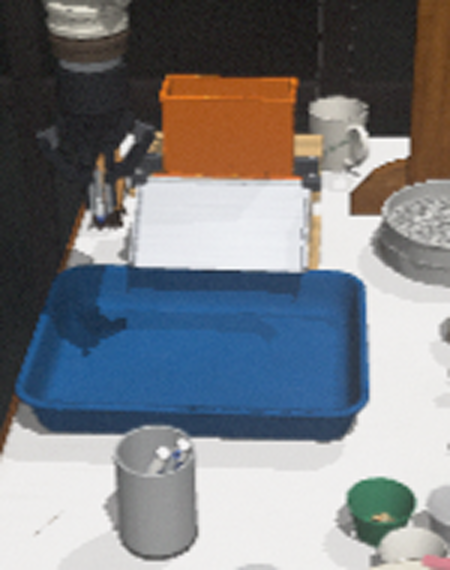

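View pics/p2lt.png

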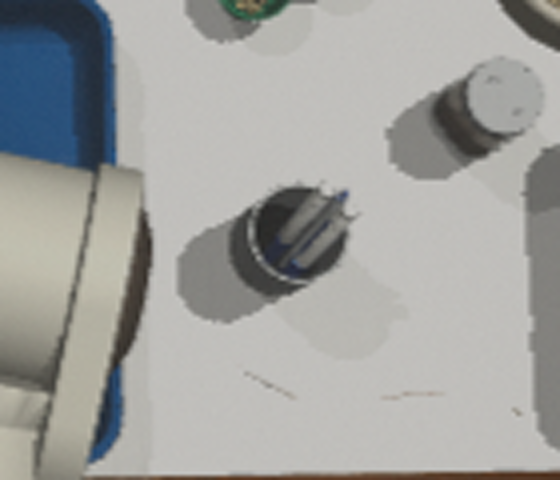

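>>> drive_tool --pt "255 -0.24 0.023 -0.037 0 0 -45" --pt "255 -0.24 0.023 -0.037 0 0 -45" --pt "255 -0.24 0.023 -0.037 0 0 -45" --pt "255 -0.24 0.023 -0.037 0 0 -45" --pt "255 -0.24 0.023 -0.037 0 0 -45" --pt "255 -0.24 0.023 -0.037 0 0 -45" --pt "255 -0.24 0.023 -0.037 0 0 -45" --pt "255 -0.24 0.023 -0.037 0 0 -45"

```text
time: 32.28
tool_pos: [0.4858, -0.3244, 0.2922]
eef_rot: [0.289, 0.957, 0.001, -0.002]
contact_force: [0.0, 0.7, -0.1]
opening: 0.0085
```

>>> drive_tool --pt "255 -0.028 0.021 -0.002 0 -70 0" --pt "255 -0.028 0.021 -0.002 0 -70 0" --pt "255 -0.028 0.021 -0.002 0 -70 0" --pt "255 -0.028 0.021 -0.002 0 -70 0" --pt "255 -0.028 0.021 -0.002 0 -70 0" --pt "255 -0.028 0.021 -0.002 0 -70 0" --pt "255 -0.028 0.021 -0.002 0 -70 0" --pt "255 -0.028 0.021 -0.002 0 -70 0" --pt "255 -0.028 0.021 -0.002 0 -70 0"

```text
time: 33.4
tool_pos: [0.5211, -0.3231, 0.2958]
eef_rot: [0.237, 0.785, -0.165, 0.548]
contact_force: [-0.6, 0.6, 0.1]
opening: 0.0087
```

```bash
python3 - <<'E'
from h import *
s=optics.camera("side"); save(s,"p2b",(180,150,330,300),4)
p,R0,st=cur(); print(p,st["opening"],st["joint_pos"])
potdown([.4963,-.333],.022,.021,.165,70,.007)
E
```

```text
[ 0.5213715  -0.32333598  0.29622774] 0.008882878914157928 [-0.53328896 -0.7911356  -0.88902298  0.25471412 -0.04888329  0.01951044]
down shift [0.1209, -0.0012, 0.0444] turn [0.3, -0.2, 0.0]
```

```bash
sleep 1
```

```text
(no output)
```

View pics/p2b.png

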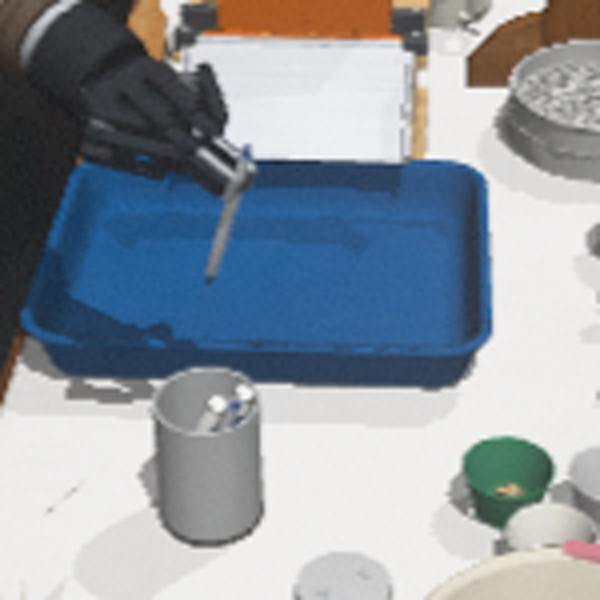

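>>> drive_tool --pt "255 0.04 -0.001 0.015 0 0 0" --pt "255 0.08 -0.001 0.03 0 0 0" --pt "255 0.1 -0.001 0.037 0 0 0" --pt "255 0.119 -0.001 0.044 0 0 0" --pt "255 0.119 -0.001 0.044 0 0 0"

```text
time: 34.08
tool_pos: [0.5207, -0.3242, 0.1656]
eef_rot: [0.238, 0.786, -0.164, 0.546]
contact_force: [0.9, -0.6, 0.1]
opening: 0.0088
```

```bash
python3 - <<'E'
from h import *
s=optics.camera("side"); save(s,"p2c",(180,180,330,300),4)
p,R0,st=cur(); print(p,st["opening"],st["joint_pos"],st["contact_force"])
E
```

```text
[ 0.52103767 -0.32440651  0.16746976] 0.008631608730690177 [-0.53606441 -0.69846287 -1.09913286 -0.04604463 -0.04664904  0.01849342] [0.22627743 0.75999611 0.18392358]
```

```bash
sleep 1
```

```text
(no output)
```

View pics/p2c.png

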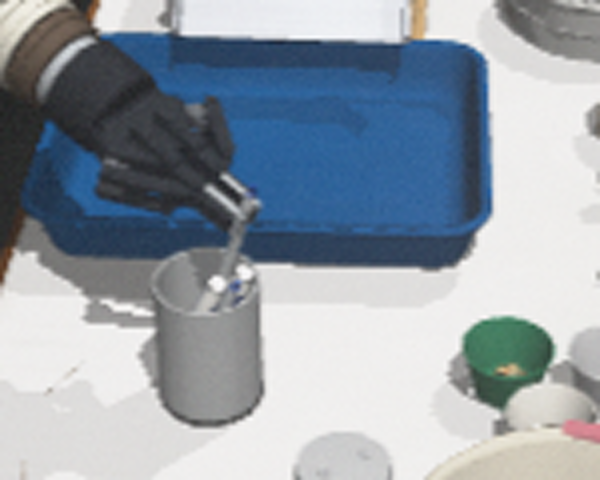

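>>> drive_tool --pt "180 0 0 0 0 0 0" --pt "170 0 0 0 0 0 0" --pt "170 0 0 0 0 0 0" --pt "170 0 0 -0.02 0 0 0" --pt "170 0 0 -0.06 0 0 0" --pt "170 -0.03 0 -0.09 0 0 0" --pt "170 -0.05 0 -0.1 0 20 0" --pt "170 -0.05 0 -0.1 0 20 0"

```text
time: 35.12
tool_pos: [0.4699, -0.2895, 0.2388]
eef_rot: [0.255, 0.844, -0.136, 0.451]
contact_force: [2.2, -0.6, 0.5]
opening: 0.0285
```

```bash
python3 - <<'E'
from h import *
s=optics.camera("side"); save(s,"p2d",(180,180,330,300),4)
c=optics.camera("top"); save(c,"p2dt",(190,150,380,270),4)
p,R0,st=cur(); print(p,st["opening"],st["joint_pos"],st["contact_force"])
E
```

```text
[ 0.4703977  -0.28990662  0.24502816] 0.028396274220564302 [-0.52840276 -0.84746858 -0.84463191  0.58723815 -0.04824531  0.03272251] [ 0.38737038 -0.74584509  0.89813026]
```

```bash
sleep 1
```

```text
(no output)
```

View pics/p2d.png

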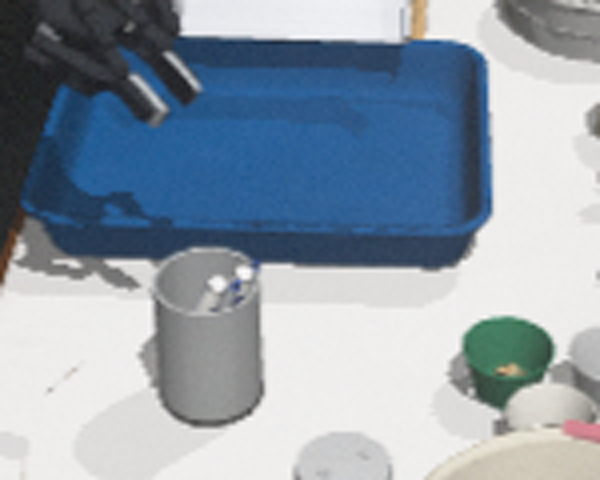

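View pics/p2dt.png

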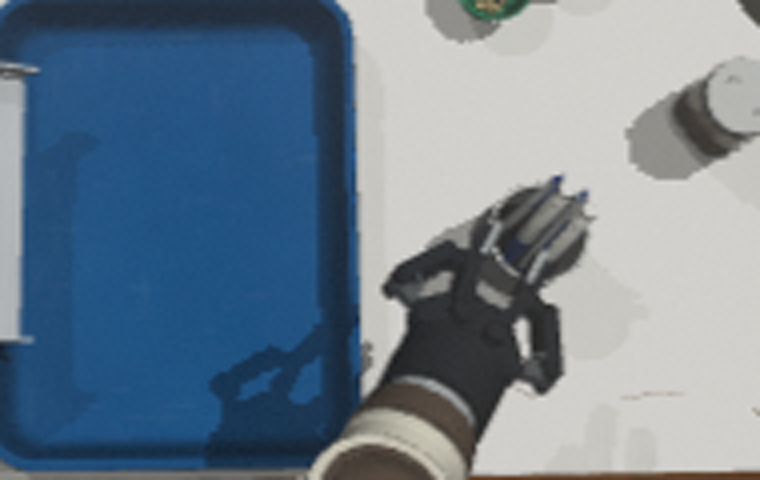

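All four now stand in the pot and the tray is empty. I'll retract and measure the stand and tote.

>>> drive_tool --pt "255 -0.05 0 -0.05 0 55 0" --pt "255 -0.05 0 -0.05 0 55 0" --pt "255 -0.05 0 -0.05 0 55 0" --pt "255 -0.05 0 -0.05 0 55 0" --pt "255 -0.05 0 -0.05 0 55 0" --pt "255 -0.05 0 -0.05 0 55 0" --pt "255 -0.05 0 -0.05 0 55 0"

```text
time: 36.1
tool_pos: [0.4608, -0.2835, 0.3048]
eef_rot: [0.289, 0.957, -0.003, 0.011]
contact_force: [0.4, -0.1, -0.8]
opening: 0.0003
```

```bash
python3 - <<'E'
from h import *
s=optics.camera("side"); save(s,"ts",(200,110,310,200),7)
c=optics.camera("top"); save(c,"tt",(90,145,210,250),6.5)
p,R0,st=cur(); print(p,st["joint_pos"])
E
```

```text
[ 0.45939748 -0.28255341  0.30680134] [-5.51107488e-01  6.84011673e-02  2.83148611e-01  1.75821093e+00
 -6.02949716e-04  3.54370431e-02]
```

```bash
sleep 1
```

View pics/ts.png

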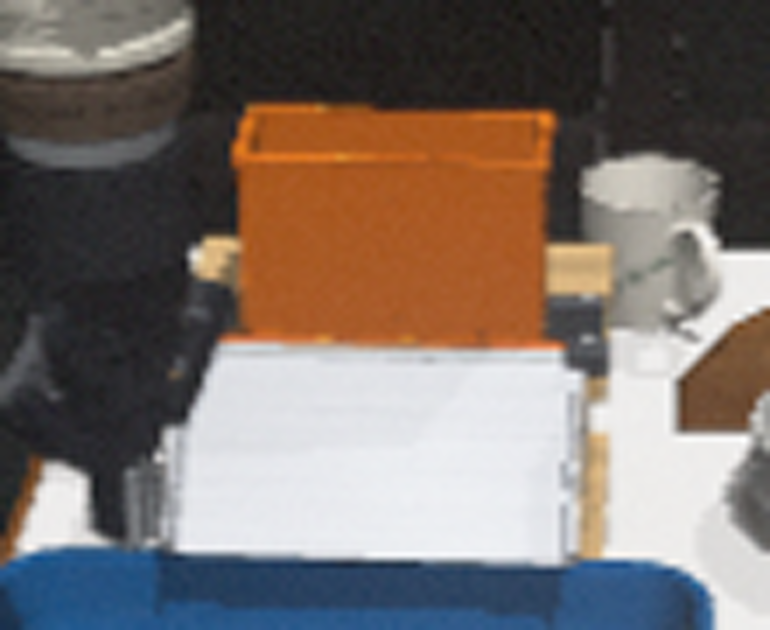

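View pics/tt.png

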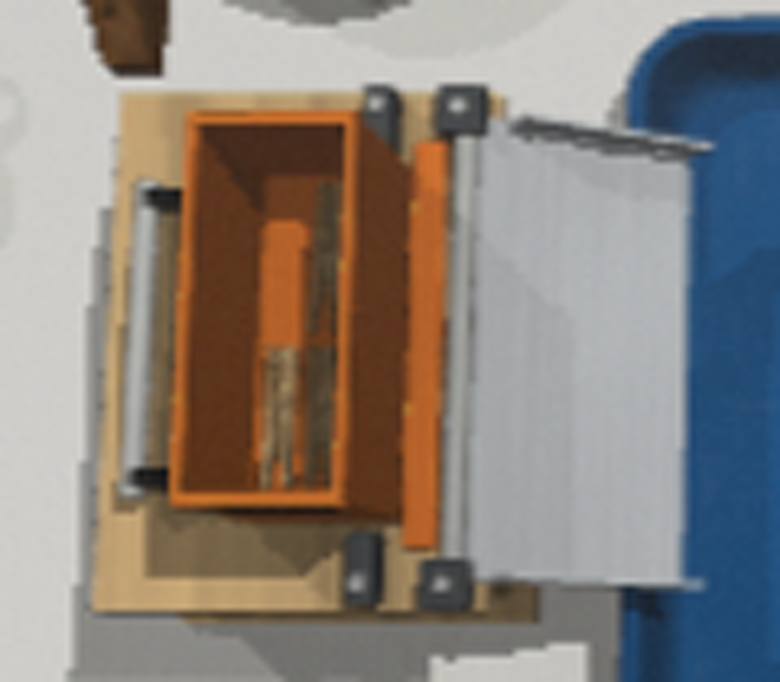

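```bash
cat > fit.py <<'E'
from h import *
c=optics.camera("top")
px=lambda u,v:(90+(u+.5)/6.5-.5,145+(v+.5)/6.5-.5)
def fit(obs):
    def f(q):
        r=R.from_euler("z",q[2]).as_matrix(); P=np.array([o[1] for o in obs])@r.T+[q[0],q[1],q[3] if len(q)>3 else 0]
        return (proj(c,P)-np.array([px(*o[0]) for o in obs])).ravel()
    s=least_squares(f,[.5,.3,0]); print(s.x[:2],np.degrees(s.x[2])); print(np.round(s.fun.reshape(-1,2),2).tolist()); return s.x
S=fit([((120,93),(.125,.17,.14)),((93,610),(-.125,.17,.14)),((377,103),(.106,.039,.166)),((360,582),(-.106,.039,.166)),((692,150),(.11,-.097,.072)),((686,581),(-.11,-.097,.072)),((465,135),(.1,0,.15)),((455,570),(-.1,0,.15))])
T=fit([((188,112),(.085,.0375,.254)),((357,112),(.085,-.0375,.254)),((343,507),(-.085,-.0375,.254)),((170,503),(-.085,.0375,.254)),
 ((432,142),(.098,-.0455,.146)),((418,548),(-.098,-.0455,.146)),((142,330),(0,.0835,.168))])
r=R.from_euler("z",-S[2]).as_matrix()[:2,:2]; print("tote in stand",r@(T[:2]-S[:2]),np.degrees(T[2]-S[2]))
E
python3 fit.py
```

```text
[0.53034549 0.17493356] -0.5342645650334887
[[-0.02, 0.0], [0.1, 0.61], [0.04, 2.26], [0.26, -2.12], [-0.24, 0.23], [-0.34, 0.89], [0.25, 0.35], [-0.08, -2.0]]
[0.53303205 0.23767751] -0.9147851835080486
[[0.1, 0.23], [0.47, 0.28], [0.09, -0.84], [-0.29, -0.26], [0.25, -0.35], [0.02, 0.25], [-0.65, 0.73]]
tote in stand [0.00210139 0.06276627] -0.38052061847455987
```

The stand is at (0.530, 0.175) with a yaw of -0.5°. The tote is at (0.533, 0.238), upright, with at least three pegs visible. The plan is to push high on the back wall with shut fingers. The grab bar will then swing round onto the fingers, so I can lower the tote onto the chute under control.

```bash
python3 - <<'E'
from h import *
goto([.533,.302,.38],Rdown(np.radians(89.3)))
E
```

```text
shift [0.2595, 0.5276, -0.0796] turn [0.8, 1.5, 57.1]
```

>>> drive_tool --pt "255 0.26 0.528 -0.08 0.8 1.5 57" --pt "255 0.26 0.528 -0.08 0.8 1.5 57" --pt "255 0.26 0.528 -0.08 0.8 1.5 57" --pt "255 0.26 0.528 -0.08 0.8 1.5 57" --pt "255 0.26 0.528 -0.08 0.8 1.5 57" --pt "255 0.26 0.528 -0.08 0.8 1.5 57" --pt "255 0.26 0.528 -0.08 0.8 1.5 57" --pt "255 0.26 0.528 -0.08 0.8 1.5 57" --pt "255 0.26 0.528 -0.08 0.8 1.5 57" --pt "255 0.26 0.528 -0.08 0.8 1.5 57"

```text
time: 37.5
tool_pos: [0.5318, 0.3017, 0.3831]
eef_rot: [0.711, 0.703, 0.003, -0.001]
contact_force: [1.8, -1.0, 1.1]
opening: 0.0002
```

>>> drive_tool --pt "255 0 0 0 0 0 0" --pt "255 0 0 0 0 0 0" --pt "255 0 0 0 0 0 0"

```text
time: 37.88
tool_pos: [0.5322, 0.2986, 0.3822]
eef_rot: [0.711, 0.703, 0.001, -0.002]
contact_force: [-0.5, -0.6, -0.7]
opening: 0.0003
```

```bash
python3 - <<'E'
from h import *
s=optics.camera("side"); save(s,"t1s",(200,60,330,200),5)
c=optics.camera("top"); save(c,"t1t",(80,120,210,260),5)
p,R0,st=cur(); print(p,st["joint_pos"])
goto([.533,.300,.231],Rdown(np.radians(89.3)))
E
```

```text
[0.53239647 0.29858267 0.38193113] [0.50935728 0.37463201 0.80502602 2.0005799  0.00392287 2.09248301]
 shift [0.0009, 0.0008, 0.1509] turn [-0.1, -0.2, -0.0]
```

```bash
sleep 1
```

```text
(no output)
```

View pics/t1s.png

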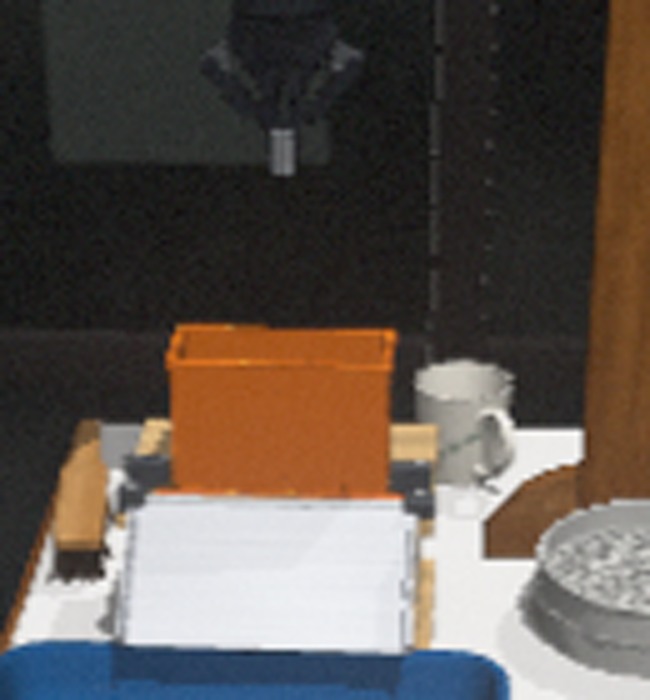

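View pics/t1t.png

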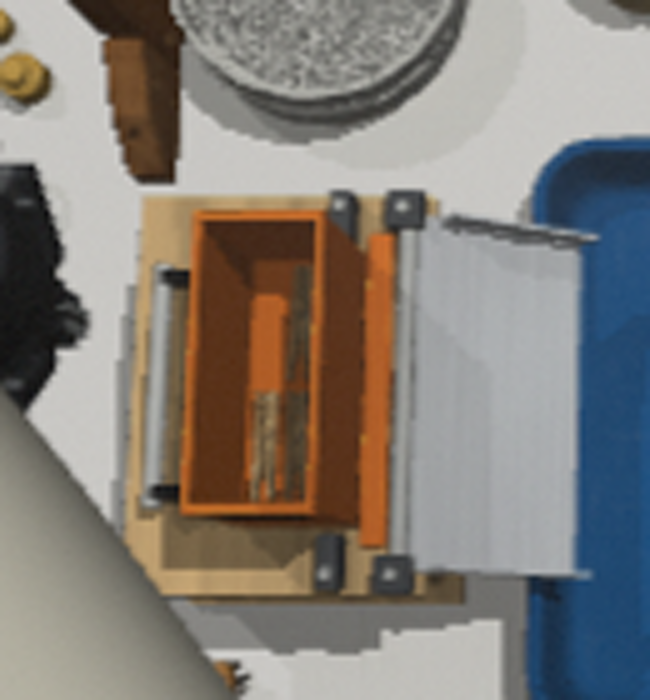

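The gripper sits behind the tote as calculated. Lowering to push height.

>>> drive_tool --pt "255 0.001 0.001 0.06 0 0 0" --pt "255 0.001 0.001 0.11 0 0 0" --pt "255 0.001 0.001 0.14 0 0 0" --pt "255 0.001 0.001 0.151 0 0 0" --pt "255 0.001 0.001 0.151 0 0 0"

```text
time: 38.6
tool_pos: [0.5332, 0.3009, 0.2303]
eef_rot: [0.711, 0.703, 0.0, -0.002]
contact_force: [-0.2, -0.3, -0.3]
opening: 0.0001
```

```bash
python3 - <<'E'
from h import *
s=optics.camera("side"); save(s,"t2s",(200,60,330,200),5)
c=optics.camera("top"); save(c,"t2t",(80,120,210,260),5)
p,R0,st=cur(); print(p,st["contact_force"])
E
```

```text
[0.533636   0.30139612 0.23154585] [-0.32875473  0.35234692 -0.44553557]
```

```bash
sleep 1
```

```text
(no output)
```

View pics/t2t.png

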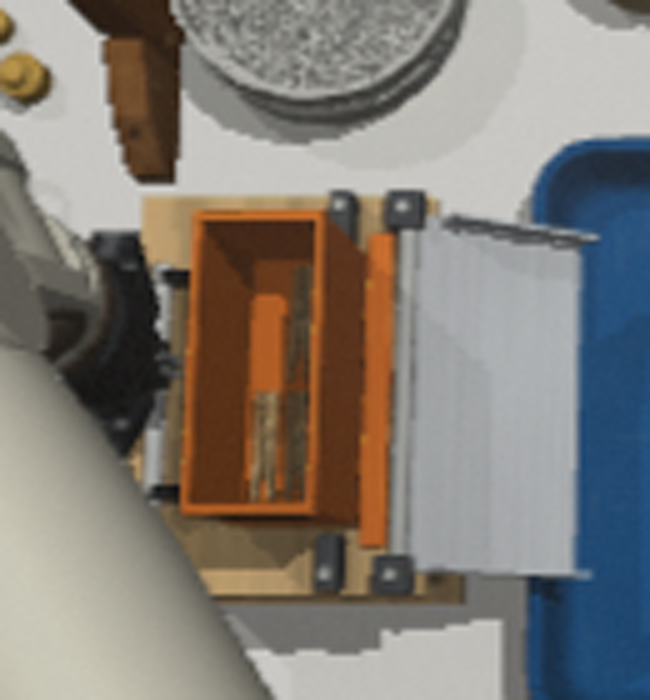

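>>> drive_tool --pt "255 -0.012 0 0 0 0 0" --pt "255 -0.02 0 -0.004 0 0 0" --pt "255 -0.031 0 -0.015 0 0 0" --pt "255 -0.04 0 -0.021 0 0 0" --pt "255 -0.049 0 -0.026 0 0 0" --pt "255 -0.059 0 -0.031 0 0 0" --pt "255 -0.068 0 -0.035 0 0 0"

```text
time: 39.58
tool_pos: [0.5327, 0.2328, 0.2659]
eef_rot: [0.711, 0.703, 0.001, -0.002]
contact_force: [-1.0, 2.2, 2.9]
opening: 0.0001
```

```bash
python3 - <<'E'
from h import *
s=optics.camera("side"); save(s,"t3s",(200,60,330,200),5)
c=optics.camera("top"); save(c,"t3t",(80,120,210,260),5)
p,R0,st=cur(); print(p,st["contact_force"])
E
```

```text
[0.53278385 0.23238669 0.26577066] [-1.44757174  2.55808714  5.56709507]
```

```bash
sleep 1
```

```text
(no output)
```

View pics/t3t.png

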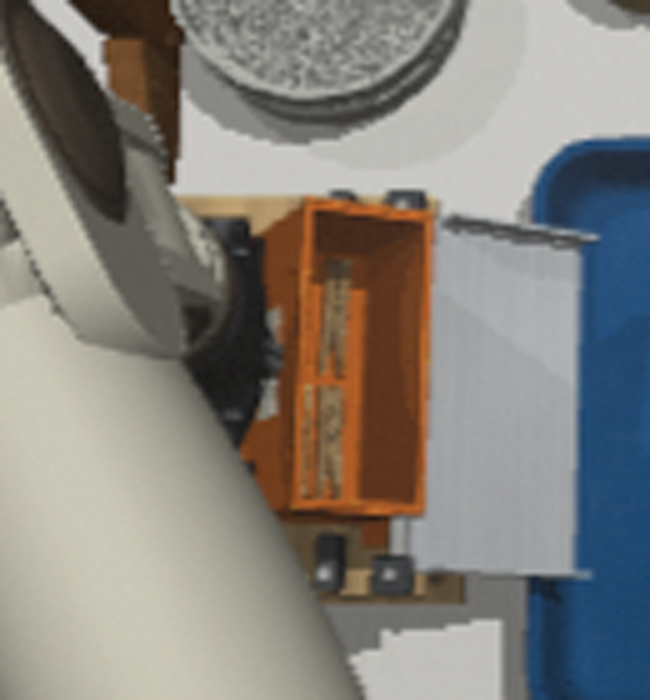

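View pics/t3s.png

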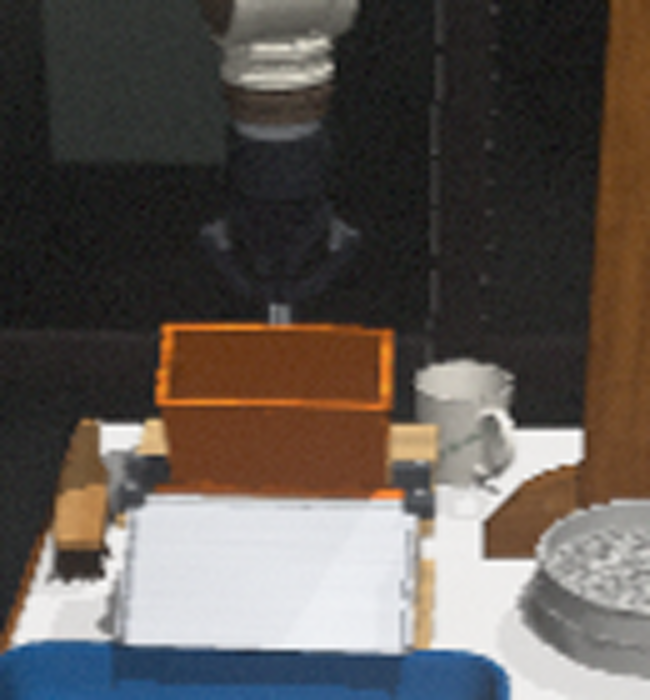

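The tote is tilting about its flange as modelled. Pushing on past the tipping point, with the fingers staying in the gap to catch the bar.

>>> drive_tool --pt "255 -0.01 0 -0.003 0 0 0" --pt "255 -0.02 0 -0.005 0 0 0" --pt "255 -0.031 0 -0.006 0 0 0" --pt "255 -0.042 0 -0.006 0 0 0" --pt "255 -0.052 0 -0.005 0 0 0" --pt "255 -0.062 0 -0.004 0 0 0" --pt "255 -0.068 0 -0.003 0 0 0" --pt "255 -0.073 0 -0.001 0 0 0" --pt "255 -0.073 0 -0.001 0 0 0" --pt "255 -0.073 0 -0.001 0 0 0"

```text
time: 40.92
tool_pos: [0.5318, 0.1604, 0.2652]
eef_rot: [0.711, 0.703, -0.0, -0.002]
contact_force: [0.7, -0.2, -0.8]
opening: 0.0003
```

```bash
python3 - <<'E'
from h import *
s=optics.camera("side"); save(s,"t4s",(200,60,330,220),4.5)
c=optics.camera("top"); save(c,"t4t",(80,120,240,260),5)
p,R0,st=cur(); print(p,st["contact_force"])
E
```

```text
[0.53173822 0.16049463 0.26521759] [ 0.51422147 -0.89827892 -0.07241519]
```

```bash
sleep 1
```

```text
(no output)
```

View pics/t4t.png

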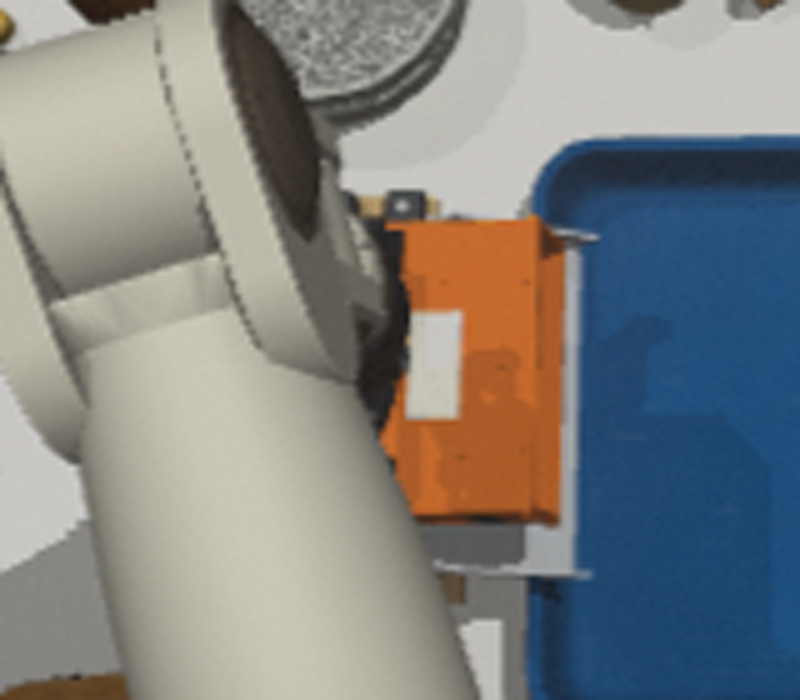

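View pics/t4s.png

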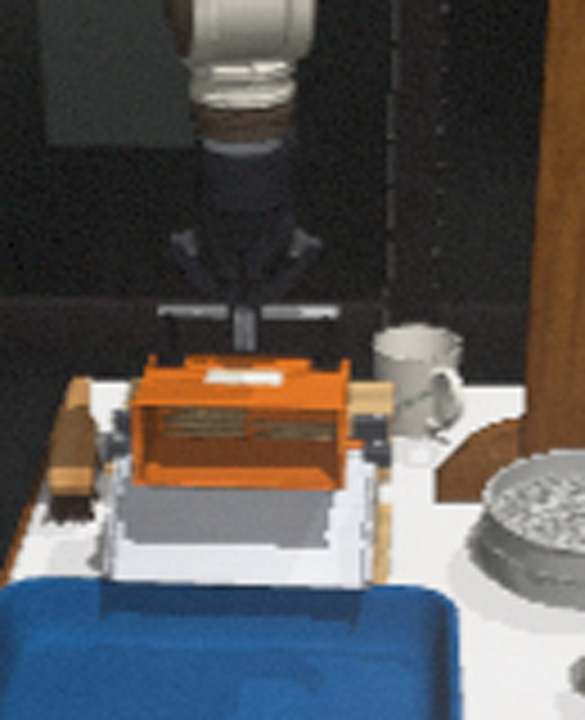

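The pegs are still inside at about 83°, and the bar rests on the fingers as planned. Lowering along the arc onto the chute.

>>> drive_tool --pt "255 -0.016 0 -0.003 0 0 0" --pt "255 -0.028 0 -0.001 0 0 0" --pt "255 -0.04 0 0.003 0 0 0" --pt "255 -0.052 0 0.007 0 0 0" --pt "255 -0.062 0 0.013 0 0 0" --pt "255 -0.073 0 0.019 0 0 0" --pt "255 -0.083 0 0.026 0 0 0" --pt "255 -0.092 0 0.034 0 0 0" --pt "255 -0.1 0 0.043 0 0 0" --pt "255 -0.108 0 0.044 0 0 0"

```text
time: 42.28
tool_pos: [0.5302, 0.052, 0.2201]
eef_rot: [0.711, 0.703, -0.001, -0.003]
contact_force: [-0.6, 0.3, -0.4]
opening: -0.0
```

>>> drive_tool --pt "255 -0.002 0 0 0 0 0" --pt "255 -0.002 0 0 0 0 0"

```text
time: 42.52
tool_pos: [0.5306, 0.0504, 0.2214]
eef_rot: [0.711, 0.703, 0.0, -0.002]
contact_force: [0.3, -0.2, 0.2]
opening: -0.0001
```

```bash
python3 - <<'E'
from h import *
s=optics.camera("side"); save(s,"t5s",(180,60,340,260),3.5)
c=optics.camera("top"); save(c,"t5t",(80,120,290,270),3.7)
p,R0,st=cur(); print(p,st["contact_force"])
E
```

```text
[0.53057882 0.05059891 0.22130024] [-0.23728091 -0.4811973   0.09694889]
```

```bash
sleep 1
```

```text
(no output)
```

View pics/t5t.png

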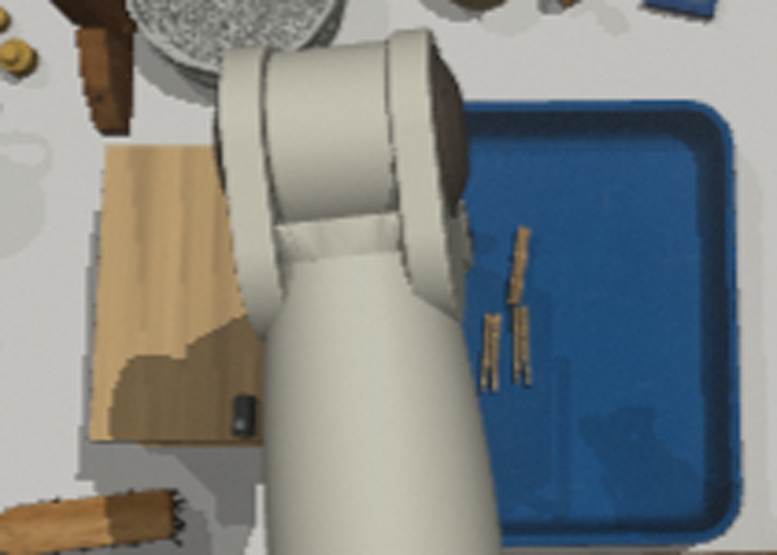

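View pics/t5s.png

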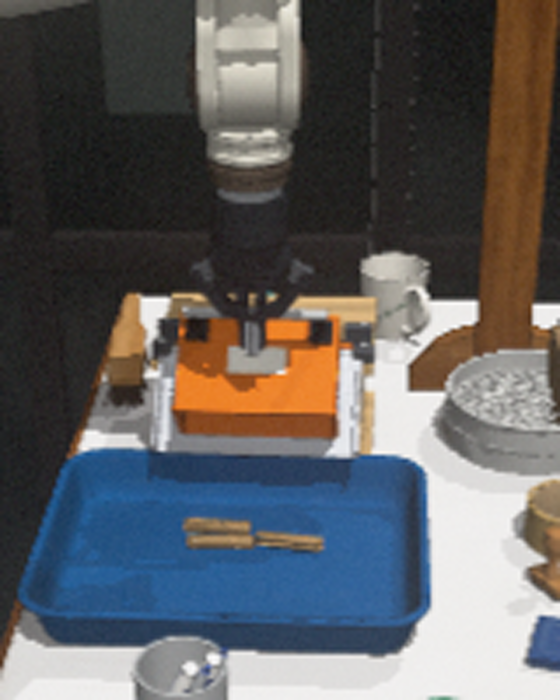

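Three pegs have slid into the tray, at about (520,265), (490,350) and (522,345) in the top crop, and the tote lies on the chute. I'll lift clear, let it settle and check.

>>> drive_tool --pt "255 0 0 -0.04 0 0 0" --pt "255 0 0 -0.1 0 0 0" --pt "255 0 0 -0.13 0 0 0" --pt "255 -0.06 0 -0.13 0 0 0" --pt "255 -0.12 0 -0.13 0 0 0" --pt "255 -0.18 0 -0.13 0 0 0" --pt "255 -0.24 0 -0.13 0 0 0" --pt "255 -0.28 0 -0.13 0 0 0" --pt "255 -0.28 0 -0.13 0 0 0"

```text
time: 43.75
tool_pos: [0.5277, -0.2323, 0.3495]
eef_rot: [0.712, 0.702, -0.0, -0.002]
contact_force: [0.7, 0.2, -1.3]
opening: 0.0001
```

```bash
python3 - <<'E'
from h import *
s=optics.camera("side"); save(s,"t6s",(180,60,340,260),3.5)
c=optics.camera("top"); save(c,"t6t",(90,130,290,270),3.9)
p,R0,st=cur(); print(p,st["contact_force"])
for r in optics.trace("top","peg_a_mid"): print(r["p"],r["at"],r["pixels"].sum())
E
```

```text
[ 0.52789772 -0.2299067   0.35017984] [0.68082612 0.33668511 0.30063341]
```

```bash
sleep 1
```

```text
(no output)
```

View pics/t6t.png

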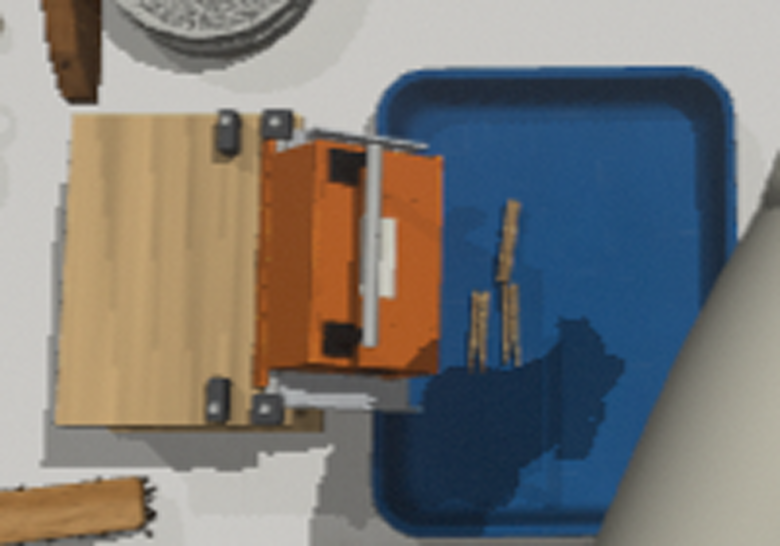

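View pics/t6s.png

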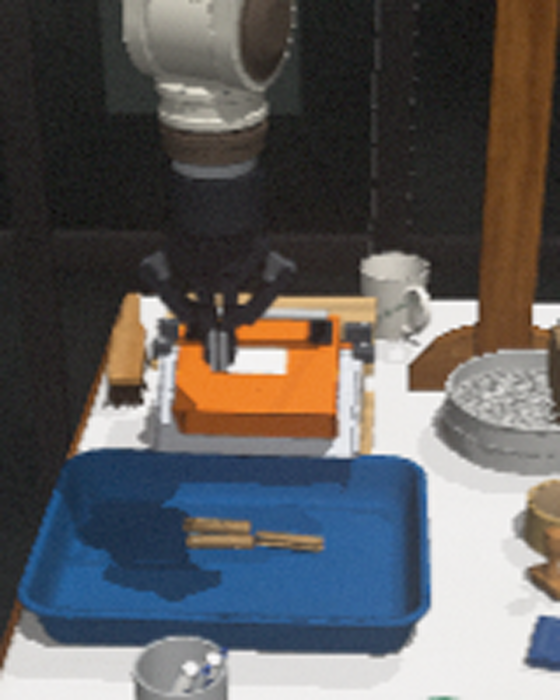

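```bash
python3 - <<'E'
from h import *
c=optics.camera("top")
for u,v in ((373,145),(369,345),(371,245)):
    print(atz(c,(90+(u+.5)/3.9-.5,130+(v+.5)/3.9-.5),.235))
p,R0,st=cur(); 
Rt=Rdown(np.radians(89.3))
goto([.531,.052,.36],Rt)
E
```

```text
[0.60636545 0.08691228 0.235     ]
[0.45781109 0.08838612 0.235     ]
[0.53133594 0.08765667 0.235     ]
 shift [0.281, 0.0002, -0.0087] turn [-0.2, -0.2, 0.2]
```

>>> drive_tool --pt "255 0.06 0 -0.009 0 0 0" --pt "255 0.12 0 -0.009 0 0 0" --pt "255 0.18 0 -0.009 0 0 0" --pt "255 0.24 0 -0.009 0 0 0" --pt "255 0.281 0 -0.009 0 0 0" --pt "255 0.281 0 -0.009 0 0 0" --pt "255 0.281 0 -0.009 0 0 0"

```text
time: 44.82
tool_pos: [0.5306, 0.0517, 0.3603]
eef_rot: [0.71, 0.704, 0.0, -0.002]
contact_force: [0.8, -0.5, 0.6]
opening: 0.0001
```

```bash
python3 - <<'E'
from h import *
goto([.531,.052,.222],Rdown(np.radians(89.3)))
s=optics.camera("side"); save(s,"t7s",(180,60,340,260),3.5)
E
```

```text
shift [-0.0001, 0.0008, 0.1383] turn [-0.2, -0.1, 0.2]
```

```bash
sleep 1
```

```text
(no output)
```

View pics/t7s.png

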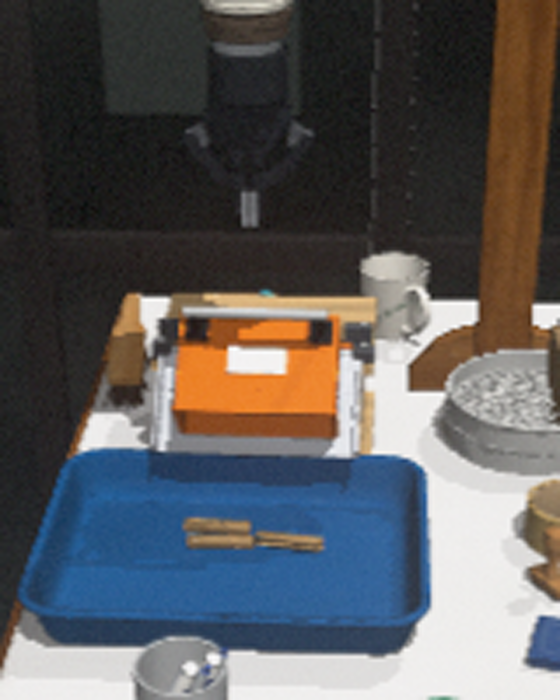

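>>> drive_tool --pt "255 0 0.001 0.05 0 0 0" --pt "255 0 0.001 0.1 0 0 0" --pt "255 0 0.001 0.13 0 0 0" --pt "255 0 0.001 0.138 0 0 0" --pt "255 0 0.001 0.138 0 0 0"

```text
time: 45.5
tool_pos: [0.5316, 0.0508, 0.2227]
eef_rot: [0.711, 0.703, 0.0, -0.002]
contact_force: [1.0, 0.5, -0.7]
opening: 0.0001
```

>>> drive_tool --pt "255 0.008 0 0 0 0 0" --pt "255 0.016 0 0 0 0 0" --pt "255 0.024 0 -0.008 0 0 0" --pt "255 0.033 0 -0.017 0 0 0" --pt "255 0.043 0 -0.024 0 0 0" --pt "255 0.053 0 -0.031 0 0 0" --pt "255 0.064 0 -0.036 0 0 0" --pt "255 0.076 0 -0.04 0 0 0"

```text
time: 46.5
tool_pos: [0.5325, 0.1281, 0.2627]
eef_rot: [0.711, 0.703, 0.0, -0.002]
contact_force: [0.6, -2.1, 0.2]
opening: -0.0
```

```bash
python3 - <<'E'
from h import *
s=optics.camera("side"); save(s,"t8s",(180,60,340,260),3.5)
c=optics.camera("top"); save(c,"t8t",(80,120,290,270),3.7)
p,R0,st=cur(); print(p,st["contact_force"])
E
```

```text
[0.53245673 0.12854174 0.26253907] [ 0.12370647 -1.55619227  1.43837755]
```

```bash
sleep 1
```

```text
(no output)
```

View pics/t8s.png

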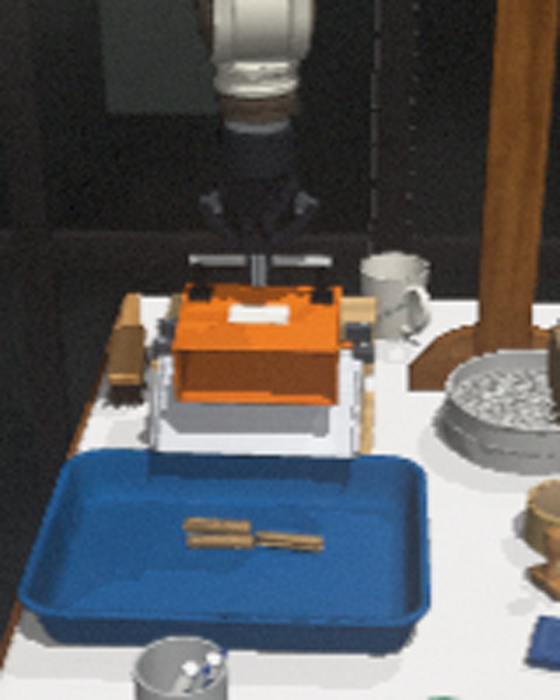

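The tote is coming back with about 2 N and looks empty inside. Continuing past the balance point.

>>> drive_tool --pt "255 0.012 0 -0.003 0 0 0" --pt "255 0.023 0 -0.006 0 0 0" --pt "255 0.035 0 -0.007 0 0 0" --pt "255 0.047 0 -0.008 0 0 0" --pt "255 0.059 0 -0.007 0 0 0" --pt "255 0.071 0 -0.005 0 0 0" --pt "255 0.083 0 -0.002 0 0 0" --pt "255 0.094 0 0.001 0 0 0"

```text
time: 47.6
tool_pos: [0.5333, 0.2221, 0.2611]
eef_rot: [0.711, 0.703, -0.0, -0.002]
contact_force: [-0.1, -0.7, 0.3]
opening: -0.0002
```

```bash
python3 - <<'E'
from h import *
s=optics.camera("side"); save(s,"t9s",(180,60,340,260),3.5)
p,R0,st=cur(); print(p,st["contact_force"])
E
```

```text
[0.53322021 0.22304625 0.26047362] [-0.58216326  0.93000807 -0.10712005]
```

```bash
sleep 1
```

```text
(no output)
```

View pics/t9s.png

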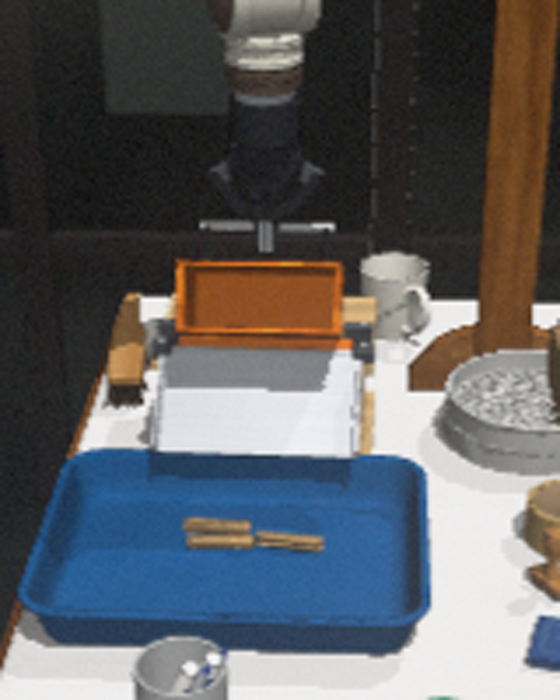

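>>> drive_tool --pt "255 0.009 0 0.004 0 0 0" --pt "255 0.018 0 0.008 0 0 0" --pt "255 0.027 0 0.009 0 0 0" --pt "255 0.035 0 0.01 0 0 0" --pt "255 0.041 0 0.013 0 0 0" --pt "255 0.047 0 0.016 0 0 0" --pt "255 0.057 0 0.02 0 0 0" --pt "255 0.066 0 0.026 0 0 0" --pt "255 0.074 0 0.028 0 0 0" --pt "255 0.076 0 0.028 0 0 0"

```text
time: 48.9
tool_pos: [0.534, 0.2977, 0.2334]
eef_rot: [0.711, 0.703, -0.0, -0.002]
contact_force: [0.4, 0.6, -0.4]
opening: 0.0
```

```bash
python3 - <<'E'
from h import *
s=optics.camera("side"); save(s,"t10s",(180,60,340,260),3.5)
c=optics.camera("top"); save(c,"t10t",(80,120,210,260),5)
p,R0,st=cur(); print(p,st["contact_force"])
E
```

```text
[0.53413757 0.29745143 0.23376348] [ 0.72803747 -0.74405532  0.28968001]
```

```bash
sleep 1
```

```text
(no output)
```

View pics/t10t.png

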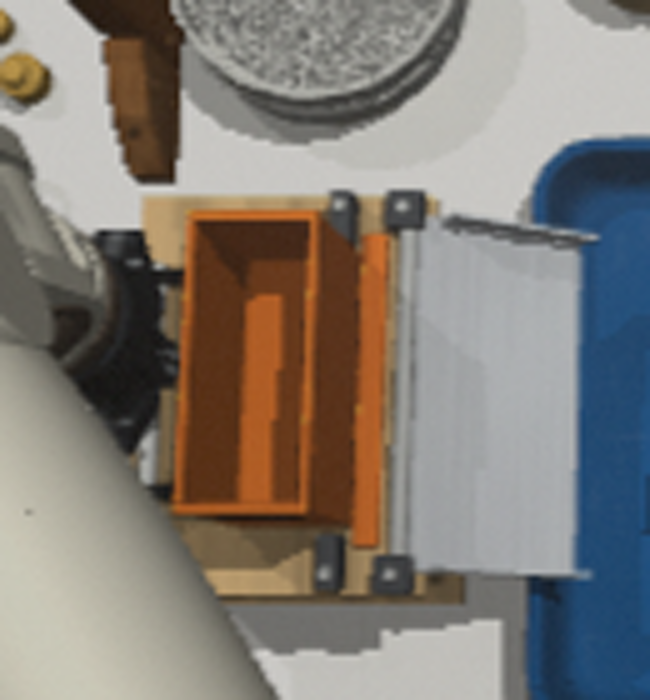

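View pics/t10s.png

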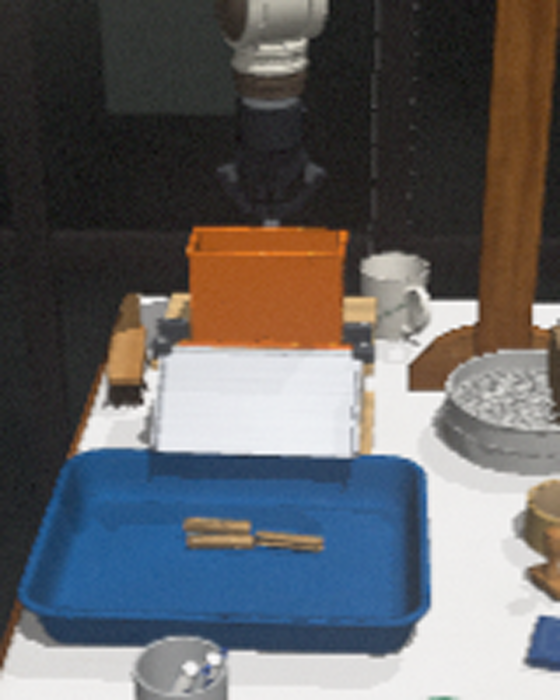

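The tote stands upright, empty and behind the bar. Retracting straight up and then away for the final check.

>>> drive_tool --pt "255 0 0 -0.03 0 0 0" --pt "255 0 0 -0.08 0 0 0" --pt "255 0 0 -0.14 0 0 0" --pt "255 0 0 -0.14 0 0 0" --pt "255 -0.1 -0.1 -0.16 0 0 0" --pt "255 -0.1 -0.1 -0.16 0 0 0" --pt "255 -0.2 -0.15 -0.16 0 0 0" --pt "255 -0.3 -0.18 -0.16 0 0 0" --pt "255 -0.4 -0.18 -0.16 0 0 0" --pt "255 -0.4 -0.18 -0.16 0 0 0"

```text
time: 50.25
tool_pos: [0.3651, -0.026, 0.3928]
eef_rot: [0.711, 0.704, -0.0, -0.002]
contact_force: [1.7, -0.7, 0.1]
opening: -0.0001
```

>>> drive_tool --pt "255 0 0 0 0 0 0" --pt "255 0 0 0 0 0 0" --pt "255 0 0 0 0 0 0" --pt "255 0 0 0 0 0 0"

```text
time: 50.75
tool_pos: [0.3666, -0.0232, 0.3928]
eef_rot: [0.71, 0.704, -0.0, -0.002]
contact_force: [0.3, 0.2, -0.3]
opening: 0.0001
```

```bash
python3 - <<'E'
from h import *
s=optics.camera("side"); save(s,"fs",None,1.5)
c=optics.camera("top"); save(c,"ft",(80,110,410,280),2.4)
p,R0,st=cur(); print(p,st["contact_force"],st["joint_pos"])
print(getcyl({"top":c,"side":s},"ref_jar_mid",.034,.1)); print(getcyl({"top":c,"side":s},"pot",.04,.11))
E
```

```text
[ 0.36651636 -0.02343573  0.39284971] [ 0.11319851  0.56667919 -0.22635503] [-0.06576528 -0.2205697   0.19228701  1.98735676  0.00256064  1.51365478]
[('top', 0.72, array([ 0.60421868, -0.50252086]), np.float64(0.9536878216123499)), ('side', 0.95, array([ 0.60236022, -0.51124709]), np.float64(0.9273984442523768))]
[('top', 0.86, array([ 0.49553088, -0.33148534]), np.float64(0.5315712187958884)), ('side', 0.83, array([ 0.49488019, -0.33406421]), np.float64(0.841025641025641))]
```

```bash
sleep 1
```

```text
(no output)
```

View pics/ft.png

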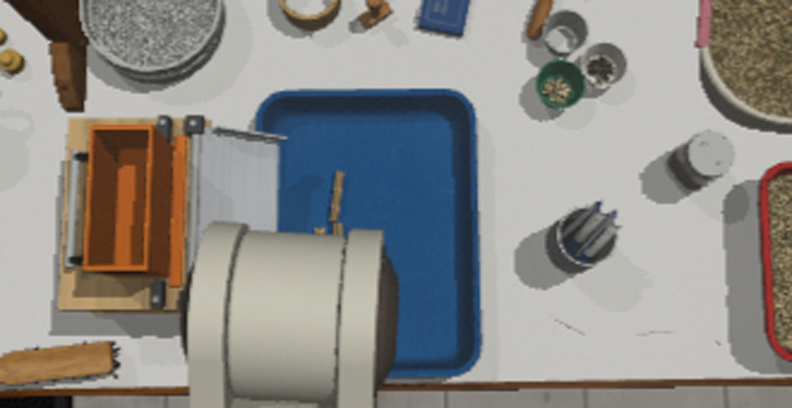

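View pics/fs.png

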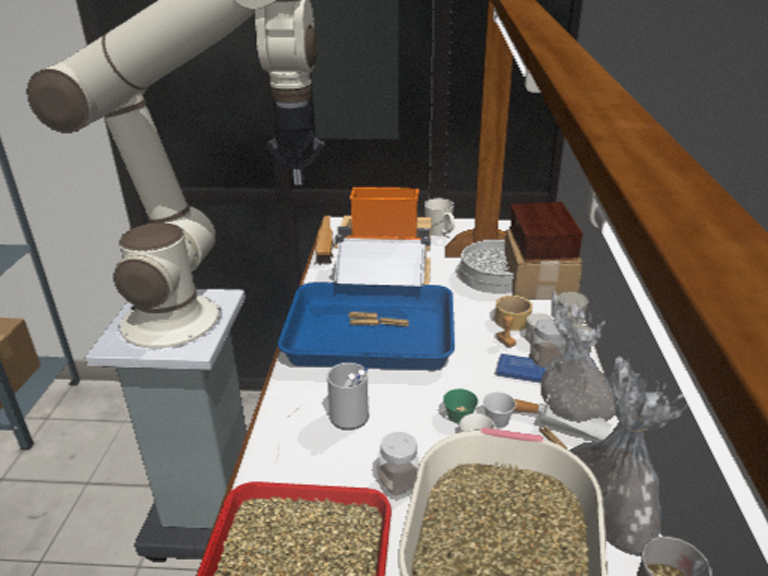

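The final views show the tote upright and empty behind the bar at about (118,198), three pegs in the tray, four pens standing in the pot at about (585,235), and the jar in place at about (705,158). Handing in.

```bash
python3 -c "
from plant import ctrl
print(ctrl.job_done())"
```

```text
the job is handed in; nothing more can be done
None
```

I finished the job in the order asked and handed it in at about 51 s of the 208 s allowed.

- **Pens:** I stood both markers and both pens in the steel pot, one at a time.
- **Tote:** I pushed the tote over with shut fingers and lowered it by its grab bar onto the chute. The pegs slid into the tray, and I let go and lifted clear. I then drew the tote back over the bar with a pull of about 2 N and let it down upright.

**Last checks (both cameras):**
- All four pens stand in the pot, leaning to its far side.
- The tray holds only the pegs. The last side view shows all three; in the last top view the arm hides part of the tray.
- The tote is upright on the platform behind the bar and looks empty. I saw three pegs in it at the start and three in the tray afterwards.
- The arm was clear of everything, with no contact force beyond sensor noise.

**Disagreements:**
- The side camera's reading of the jar moved about 6 mm between its first and last fit. The top camera's moved only about 2 mm, the jar stands where it did in the pictures, and the arm never went near it, so I put this down to fitting error.
- The top-view outline fits of the filled pot were poor because the pens stick out of it. The fitted position still agreed with the first to within about 2 mm.

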